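Load casting flasks into a geared indexing table

ROBOT

A 6-joint arm with a two-finger parallel gripper is mounted at the origin on the work surface. World frame = base frame: x ahead of the robot, y to its left, z up, the work surface at z = 0. Lengths are in mm, angles in rad, forces in N, time in s.
With the tool pointing down it reaches from about 350 to 775 mm from the base axis. Payload 7.3 kg.
Tool frame: the origin (TCP) lies at the very end of the fingers, on their centre line; the grasp point (between the pads) lies behind it (bot.grip_point_offset is the z of the grasp point in the tool frame, in mm); z points along the fingers, y is the line along which they close (so a half turn about z gives the same grasp; the last joint's range is limited). The gripper opens to 92 mm and grips with 3 to 60 N. Pads are 19 mm wide; open, the fingers measure 130 mm over their backs; the gripper's body (75 mm by 190 mm) begins 47 mm behind the grasp point.
Start: joints at [1.156, 0.342, 1.524, -0, 1.275, -0.146], TCP at [139.413, 506.175, 189.241] pointing down, gripper open.
Joint ranges: [-2.53, 2.53], [-0.77, 2.02], [0.04, 2.7], [-1, 4.14], [0.28, 2.66], [-3.11, 3.11]. Speed limits (rad/s): [2.57, 2.57, 3.14, 3.14, 3.14, 3.14].

INTERFACE

Orientations are given as [roll, pitch, yaw] about the fixed x, y, z axes, in that order (R = Rz(yaw) Ry(pitch) Rx(roll)).
In Python, from plant import bot gives the robot as it stands. The module is installed in compiled form; this text tells all that it offers.
- The arm moves only by the shell command python3 -m crank 'ROWS'. ROWS is JSON, a list that holds one entry, the list of rows, each a list of 5 numbers: the opening, from 0 (shut) to 1 (fully open), then the shift along the tool's x, y, z in cm, then the turn about the tool's z in degrees. In form: [[[claw, x, y, z, turn], ...]]. A call has exactly 10 rows; each row is the pose to reach, as a shift and turn from the pose commanded when the call began, along the tool's axes at that moment; what a row does not reach only later rows make up. A row lasts 1/10 s, in which the tool goes at most 50 mm and 8.59 degrees, less where a joint would pass 70% of its speed; a pose out of reach is approached as far as the arm can. A call with a gripper value outside its range is refused whole. The fingers move at their own pace and stop on an object; the grip force is fixed at half the most. Time passes only in rows, so rows that repeat a pose let the fingers close, or fill a call up. It gives the time, the measured TCP pose, the force, the opening and the grip force at its end, in the units of the state.
- bot.get_obs(): the state, without advancing time (a new reading comes with each control period).
- bot.capture(name): name is "side" or "top"; returns (picture, depth): 420x560x3 uint8, red, green, blue; 420x560 float32, mm along the optical axis (not along the pixel's ray), 0 where there is no reading.
- bot.calibration(name): a dict with "vertical_fov" (degrees; the focal length in pixels is half the picture's height over the tangent of half this angle, whatever the lens; pixels are square), "cx", "cy" (the principal point, pixels), "rvec" (rotation vector, rad) and "tvec" (3), from world to camera coordinates, as OpenCV has them. Camera axes: x right, y down, z forward; pixel columns grow to the right and rows downward; lengths in mm; the calibration is good to about 2 mm. A picture is of the moment at which its call begins. calibration takes no time and is no camera call.
- bot.close_job(): hands the job in; it is judged then, once.
The state is a dict: "time": time; "joint_positions": joint angles; "dq": joint speeds; "tau": joint torques, N m; "tool_pos": TCP position; "tcp_rot": TCP orientation; "contact_force": force on the tool from outside, world axes, zero at the start; "moment": the same for the moment, N m; "grip_width": finger opening in mm; "finger_force": force on a finger pad.
Only numpy, scipy, OpenCV 4.12 (cv2) and the standard library are available. Lean on these libraries where they do the work, as an engineer would, in place of code of your own. Each camera call takes 0.05 s, during which the arm holds its last target. There are 200 camera calls.

TASK

Load every casting flask on the bench into the indexing table, always in the pocket that stands at the red pointer: release the table clamp, wind the handwheel clockwise until the yellow pocket is at the pointer, stand a flask upright in it, then wind the handwheel exactly two full turns clockwise to bring up the next pocket, and so on until no flask is left. After the last flask give the same two full turns once more, so that an empty pocket waits at the pointer, and lock the clamp again. Never turn the wheel while the clamp is locked, and leave the other things on the bench alone.

Things in the scene. Friction and masses are not known exactly. Their poses are not given: they have to be found in the camera images.
- indexer: Fixed green base of the indexing table, 270 mm square, gear box at its left. Origin: on the bench under the turntable's axis; x points away from the pointer, y towards the handwheel. The aluminium turntable is 284 mm across, its top 66 mm above the bench; in its middle a hub 52 mm across, 14 mm high. The red pointer is a post 154 to 166 mm from the axis towards -x, its top 74 mm above the bench.
- pointer (a point): The fixed loading place beside the red pointer: where the centre of a pocket's floor must come to be 'at the pointer' (66 mm above the bench). x and y axes as the base.
- handwheel (a joint): Angle of the handwheel in rad, growing clockwise seen from above; 0 when the yellow pocket is exactly at the pointer, negative at the start (-5.5 to -2). Self-locking 12:1 gear: two full turns (12.566 rad) move the turntable 60 degrees clockwise, one pocket. It needs about 3 N at the grip and stays where it is left. Range -7 to 75.
- wheel_axis (a point): Point on the handwheel's upright axis at the height of the middle of the crank grip, 150 mm above the bench. The wheel is a grey disc with a steel rim, 128 mm across, top of the rim 118 mm above the bench.
- crank (a point): Middle of the red crank grip, 150 mm above the bench: an upright knob on the handwheel, 24 mm across, 60 mm long (120 to 180 mm above the bench), 45 mm from the wheel's axis. It spins freely on its pin, so it can be held in one orientation while the hand goes round in circles.
- clamp (a joint): Angle of the table clamp's lever in rad: 0 = locked (leaning to the base's -x, towards the robot), 1.0 = released (leaning to the base's +x). It stays where it is left. Released means above 0.8, locked below 0.15. A push of about 1 N at the ball moves it. The clamp does not itself hold the wheel.
- clamp_tip (a point): Centre of the black ball, 26 mm across, at the end of the clamp lever, 80 mm from its hinge, which lies along the base's y axis 34 mm above the bench. The ball's centre is 104 mm above the bench at both ends of its swing (77 mm apart), 114 mm midway. Under it is a steel block, 70 x 50 mm, its top 37 mm above the bench.
- pocket1 (a point): Centre of the floor of the yellow pocket, the first to be loaded; it turns with the turntable. There are six pockets, 60 degrees apart, on a circle of 95 mm radius; each is an octagonal collar 20 mm high, 76 mm across inside, walls 4 mm, whose floor is the top of the turntable, 66 mm above the bench.
- pocket2 (a point): The same for the grey pocket number 2, which comes to the pointer after 2 turns from the yellow one.
- pocket3 (a point): The same for the grey pocket number 3, which comes to the pointer after 4 turns from the yellow one.
- pocket4 (a point): The same for the grey pocket number 4, which comes to the pointer after 6 turns from the yellow one.
- pocket5 (a point): The same for the grey pocket number 5, which comes to the pointer after 8 turns from the yellow one.
- pocket6 (a point): The same for the grey pocket number 6, which comes to the pointer after 10 turns from the yellow one.
- flask_a: A casting flask: an upright steel cylinder 50 mm across standing on a black rubber foot 64 mm across and 14 mm high; 75 mm tall in all, about 0.3 kg. Origin: centre of the underside; z up. Two to four flasks are on the bench; an absent one reads None.
- flask_b: A casting flask: an upright steel cylinder 50 mm across standing on a black rubber foot 64 mm across and 14 mm high; 75 mm tall in all, about 0.3 kg. Origin: centre of the underside; z up. Two to four flasks are on the bench; an absent one reads None.
- flask_c: A casting flask: an upright steel cylinder 50 mm across standing on a black rubber foot 64 mm across and 14 mm high; 75 mm tall in all, about 0.3 kg. Origin: centre of the underside; z up. Two to four flasks are on the bench; an absent one reads None.
- flask_d: A casting flask: an upright steel cylinder 50 mm across standing on a black rubber foot 64 mm across and 14 mm high; 75 mm tall in all, about 0.3 kg. Origin: centre of the underside; z up. Two to four flasks are on the bench; an absent one reads None.
- tub: Bystander: white plastic tub, 90 mm across, 80 mm tall; to be left alone. Origin at its underside.
- jar: Bystander: glass jar with a steel lid, 72 mm across, 95 mm tall; to be left alone. Origin at its underside.
- hammer: Bystander: hammer lying on the bench; to be left alone. Origin at its underside.
- brush: Bystander: bench brush lying on the bench; to be left alone. Origin at its underside.
- tape: Bystander: roll of tape, 80 mm across, 25 mm tall; to be left alone. Origin at its underside.
- can: Bystander: dark can with a red label, 66 mm across, 110 mm tall; to be left alone. Origin at its underside.
- block: Bystander: wooden block 90 x 60 x 35 mm; to be left alone. Origin at its underside.
Not all that is in view belongs to the job. Leave any blue or orange look-alike of the flask_c alone. What is shaped like the flask_b but orange or pink is not meant.

How it is judged (in metres and radians):
On the way, in this order (a step that is already met when the one before it is completed fails the run):
1. the clamp is released (value of joint clamp above 0.8 rad), for 0.2 s.
2. the yellow pocket is at the pointer (value of joint handwheel between -0.5 and 0.5 rad), for 0.2 s.
3. a flask stands upright in the yellow pocket, at the pointer (all of step 2 and ((horizontal distance between flask_a and pocket1 below 0.011 m and z of flask_a in the frame of pocket1 below 0.006 m and angle between flask_a's own z axis and vertical below 0.1 rad) or (horizontal distance between flask_b and pocket1 below 0.011 m and z of flask_b in the frame of pocket1 below 0.006 m and angle between flask_b's own z axis and vertical below 0.1 rad) or (horizontal distance between flask_c and pocket1 below 0.011 m and z of flask_c in the frame of pocket1 below 0.006 m and angle between flask_c's own z axis and vertical below 0.1 rad) or (horizontal distance between flask_d and pocket1 below 0.011 m and z of flask_d in the frame of pocket1 below 0.006 m and angle between flask_d's own z axis and vertical below 0.1 rad))), for 0.2 s.
4. two turns on, a flask stands upright in the next pocket, at the pointer (value of joint handwheel between 12.066 and 13.066 rad and ((horizontal distance between flask_a and pocket1 below 0.011 m and z of flask_a in the frame of pocket1 below 0.006 m and angle between flask_a's own z axis and vertical below 0.1 rad) or (horizontal distance between flask_b and pocket1 below 0.011 m and z of flask_b in the frame of pocket1 below 0.006 m and angle between flask_b's own z axis and vertical below 0.1 rad) or (horizontal distance between flask_c and pocket1 below 0.011 m and z of flask_c in the frame of pocket1 below 0.006 m and angle between flask_c's own z axis and vertical below 0.1 rad) or (horizontal distance between flask_d and pocket1 below 0.011 m and z of flask_d in the frame of pocket1 below 0.006 m and angle between flask_d's own z axis and vertical below 0.1 rad)) and ((horizontal distance between flask_a and pocket2 below 0.011 m and z of flask_a in the frame of pocket2 below 0.006 m and angle between flask_a's own z axis and vertical below 0.1 rad) or (horizontal distance between flask_b and pocket2 below 0.011 m and z of flask_b in the frame of pocket2 below 0.006 m and angle between flask_b's own z axis and vertical below 0.1 rad) or (horizontal distance between flask_c and pocket2 below 0.011 m and z of flask_c in the frame of pocket2 below 0.006 m and angle between flask_c's own z axis and vertical below 0.1 rad) or (horizontal distance between flask_d and pocket2 below 0.011 m and z of flask_d in the frame of pocket2 below 0.006 m and angle between flask_d's own z axis and vertical below 0.1 rad))), for 0.2 s.
At the end, for the whole second after the job is handed in: Each flask upright (0.1 rad) on a pocket's floor, within 11 mm of its centre; yellow pocket and the next ones filled without a gap; handwheel still, at 12.566 rad times the number of flasks (within 0.5 rad), an empty pocket at the pointer; clamp locked (below 0.15 rad) (((value of joint handwheel between 24.633 and 25.633 rad and horizontal distance between any of flask_a, flask_b, flask_c, flask_d and pocket1 below 0.011 m and horizontal distance between any of flask_a, flask_b, flask_c, flask_d and pocket2 below 0.011 m and horizontal distance between each of flask_a, flask_b, flask_c, flask_d and pocket3 above 0.03 m and horizontal distance between each of flask_a, flask_b, flask_c, flask_d and pocket4 above 0.03 m) or (value of joint handwheel between 37.199 and 38.199 rad and horizontal distance between any of flask_a, flask_b, flask_c, flask_d and pocket1 below 0.011 m and horizontal distance between any of flask_a, flask_b, flask_c, flask_d and pocket2 below 0.011 m and horizontal distance between any of flask_a, flask_b, flask_c, flask_d and pocket3 below 0.011 m and horizontal distance between each of flask_a, flask_b, flask_c, flask_d and pocket4 above 0.03 m) or (value of joint handwheel between 49.765 and 50.765 rad and horizontal distance between any of flask_a, flask_b, flask_c, flask_d and pocket1 below 0.011 m and horizontal distance between any of flask_a, flask_b, flask_c, flask_d and pocket2 below 0.011 m and horizontal distance between any of flask_a, flask_b, flask_c, flask_d and pocket3 below 0.011 m and horizontal distance between any of flask_a, flask_b, flask_c, flask_d and pocket4 below 0.011 m)) and (horizontal distance between flask_a and pocket1 below 0.011 m or horizontal distance between flask_a and pocket2 below 0.011 m or horizontal distance between flask_a and pocket3 below 0.011 m or horizontal distance between flask_a and pocket4 below 0.011 m) and (horizontal distance between flask_b and pocket1 below 0.011 m or horizontal distance between flask_b and pocket2 below 0.011 m or horizontal distance between flask_b and pocket3 below 0.011 m or horizontal distance between flask_b and pocket4 below 0.011 m) and (horizontal distance between flask_c and pocket1 below 0.011 m or horizontal distance between flask_c and pocket2 below 0.011 m or horizontal distance between flask_c and pocket3 below 0.011 m or horizontal distance between flask_c and pocket4 below 0.011 m) and (horizontal distance between flask_d and pocket1 below 0.011 m or horizontal distance between flask_d and pocket2 below 0.011 m or horizontal distance between flask_d and pocket3 below 0.011 m or horizontal distance between flask_d and pocket4 below 0.011 m) and height (world z) of each of flask_a, flask_b, flask_c, flask_d below 0.072 m and angle between each of flask_a, flask_b, flask_c, flask_d's own z axis and vertical below 0.1 rad and value of joint clamp below 0.15 rad and velocity of joint handwheel between -0.1 and 0.1 rad/s); the robot touches nothing.
It fails at once if the handwheel is turned while the clamp is locked ((velocity of joint handwheel above 0.6 rad/s or velocity of joint handwheel below -0.6 rad/s) and value of joint clamp below 0.3 rad).
It fails at once if a flask is put into (or handled in) a pocket that is more than 35 mm from the pointer ((contact force between flask_a and the fingers above 1 N and ((horizontal distance between flask_a and pocket1 below 0.011 m and z of flask_a in the frame of pocket1 below 0.01 m and horizontal distance between flask_a and pointer above 0.035 m) or (horizontal distance between flask_a and pocket2 below 0.011 m and z of flask_a in the frame of pocket2 below 0.01 m and horizontal distance between flask_a and pointer above 0.035 m) or (horizontal distance between flask_a and pocket3 below 0.011 m and z of flask_a in the frame of pocket3 below 0.01 m and horizontal distance between flask_a and pointer above 0.035 m) or (horizontal distance between flask_a and pocket4 below 0.011 m and z of flask_a in the frame of pocket4 below 0.01 m and horizontal distance between flask_a and pointer above 0.035 m) or (horizontal distance between flask_a and pocket5 below 0.011 m and z of flask_a in the frame of pocket5 below 0.01 m and horizontal distance between flask_a and pointer above 0.035 m) or (horizontal distance between flask_a and pocket6 below 0.011 m and z of flask_a in the frame of pocket6 below 0.01 m and horizontal distance between flask_a and pointer above 0.035 m))) or (contact force between flask_b and the fingers above 1 N and ((horizontal distance between flask_b and pocket1 below 0.011 m and z of flask_b in the frame of pocket1 below 0.01 m and horizontal distance between flask_b and pointer above 0.035 m) or (horizontal distance between flask_b and pocket2 below 0.011 m and z of flask_b in the frame of pocket2 below 0.01 m and horizontal distance between flask_b and pointer above 0.035 m) or (horizontal distance between flask_b and pocket3 below 0.011 m and z of flask_b in the frame of pocket3 below 0.01 m and horizontal distance between flask_b and pointer above 0.035 m) or (horizontal distance between flask_b and pocket4 below 0.011 m and z of flask_b in the frame of pocket4 below 0.01 m and horizontal distance between flask_b and pointer above 0.035 m) or (horizontal distance between flask_b and pocket5 below 0.011 m and z of flask_b in the frame of pocket5 below 0.01 m and horizontal distance between flask_b and pointer above 0.035 m) or (horizontal distance between flask_b and pocket6 below 0.011 m and z of flask_b in the frame of pocket6 below 0.01 m and horizontal distance between flask_b and pointer above 0.035 m))) or (contact force between flask_c and the fingers above 1 N and ((horizontal distance between flask_c and pocket1 below 0.011 m and z of flask_c in the frame of pocket1 below 0.01 m and horizontal distance between flask_c and pointer above 0.035 m) or (horizontal distance between flask_c and pocket2 below 0.011 m and z of flask_c in the frame of pocket2 below 0.01 m and horizontal distance between flask_c and pointer above 0.035 m) or (horizontal distance between flask_c and pocket3 below 0.011 m and z of flask_c in the frame of pocket3 below 0.01 m and horizontal distance between flask_c and pointer above 0.035 m) or (horizontal distance between flask_c and pocket4 below 0.011 m and z of flask_c in the frame of pocket4 below 0.01 m and horizontal distance between flask_c and pointer above 0.035 m) or (horizontal distance between flask_c and pocket5 below 0.011 m and z of flask_c in the frame of pocket5 below 0.01 m and horizontal distance between flask_c and pointer above 0.035 m) or (horizontal distance between flask_c and pocket6 below 0.011 m and z of flask_c in the frame of pocket6 below 0.01 m and horizontal distance between flask_c and pointer above 0.035 m))) or (contact force between flask_d and the fingers above 1 N and ((horizontal distance between flask_d and pocket1 below 0.011 m and z of flask_d in the frame of pocket1 below 0.01 m and horizontal distance between flask_d and pointer above 0.035 m) or (horizontal distance between flask_d and pocket2 below 0.011 m and z of flask_d in the frame of pocket2 below 0.01 m and horizontal distance between flask_d and pointer above 0.035 m) or (horizontal distance between flask_d and pocket3 below 0.011 m and z of flask_d in the frame of pocket3 below 0.01 m and horizontal distance between flask_d and pointer above 0.035 m) or (horizontal distance between flask_d and pocket4 below 0.011 m and z of flask_d in the frame of pocket4 below 0.01 m and horizontal distance between flask_d and pointer above 0.035 m) or (horizontal distance between flask_d and pocket5 below 0.011 m and z of flask_d in the frame of pocket5 below 0.01 m and horizontal distance between flask_d and pointer above 0.035 m) or (horizontal distance between flask_d and pocket6 below 0.011 m and z of flask_d in the frame of pocket6 below 0.01 m and horizontal distance between flask_d and pointer above 0.035 m)))).
It fails at once if another thing on the bench is shoved more than 50 mm (distance of any of tub, jar, hammer, brush, tape, can, block from where it was at the start of the episode above 0.05 m).
Of flask_a, flask_b, flask_c, flask_d only 2 to 4 are there at a start; the rules pass over those that are not, and their reading is None.
At some moment in a run one of flask_a, flask_b, flask_c, flask_d may be knocked a few centimetres aside while the robot is not near it.
It also fails if it takes over 210 s, if anything falls off the work surface, if the arm or the gripper's body presses on something with over 40 N, if the wrist force passes 120 N, or if a joint passes its speed limit or range.

## Working session

There is one attempt and no reset: what is moved stays moved. The work goes in short steps, Python scripts to look and compute and a shell command to move; the robot and the scene stay as the last step left them, time stands still between calls to the robot, and variables do not carry over. Pictures are saved under pics/ and viewed, at most 14 in all, crops included, and the job is handed in when it is done.

```bash
mkdir -p pics; cat > h.py <<'E'
import numpy as np, cv2, json
from plant import bot
from scipy.spatial.transform import Rotation as R
def cal(n):
    c=bot.calibration(n); f=210/np.tan(np.radians(c["vertical_fov"])/2)
    K=np.array([[f,0,c["cx"]],[0,f,c["cy"]],[0,0,1.]])
    return K,R.from_rotvec(np.ravel(c["rvec"])).as_matrix(),np.ravel(c["tvec"]).astype(float),c
def snap(n,name):
    p,d=bot.capture(n); cv2.imwrite(f"pics/{name}.png",p[...,::-1]); np.save(f"pics/{name}.npy",d); return p,d
def at_z(n,u,v,z):   # pixel -> world on plane z
    K,Rm,t,_=cal(n); r=Rm.T@np.linalg.inv(K)@[u,v,1]; c=-Rm.T@t
    return c+r*(z-c[2])/r[2]
def at_d(n,u,v,d):
    K,Rm,t,_=cal(n); return Rm.T@(np.linalg.inv(K)@[u,v,1]*d-t)
def proj(n,P):
    K,Rm,t,_=cal(n); q=K@(Rm@np.array(P,float)+t); return q[:2]/q[2]
def cloud(n,d):
    K,Rm,t,_=cal(n); v,u=np.mgrid[:d.shape[0],:d.shape[1]]
    p=np.stack([u,v,np.ones_like(u)],-1)@np.linalg.inv(K).T*d[...,None]
    return (p-t)@Rm
def delta(P):   # world target of TCP -> shift in tool axes, cm
    o=bot.get_obs(); return R.from_euler('xyz',o["tcp_rot"]).inv().apply(np.array(P)-o["tool_pos"])/10
E
python3 - <<'E'
from h import *
for n in("side","top"):
    snap(n,n+"0"); print(n,{k:np.round(v,3).tolist() if not isinstance(v,str) else v for k,v in bot.calibration(n).items()})
o=bot.get_obs(); print({k:np.round(v,3).tolist() for k,v in o.items()},bot.grip_point_offset)
E
```

```text
side {'vertical_fov': 54.253, 'cx': 284.683, 'cy': 208.341, 'rvec': [2.265, -0.461, 0.216], 'tvec': [-507.1, 222.756, 1254.396]}
top {'vertical_fov': 56.364, 'cx': 282.653, 'cy': 202.759, 'rvec': [2.135, -2.192, 0.147], 'tvec': [-29.916, 572.418, 1138.588]}
{'time': 0.1, 'joint_positions': [1.156, 0.343, 1.525, -0.0, 1.275, -0.146], 'dq': [-0.0, -0.003, -0.002, -0.001, -0.0, -0.001], 'tau': [0.002, -43.2, -24.47, 0.072, 0.053, -0.0], 'tool_pos': [139.24, 505.771, 188.609], 'tcp_rot': [-3.14, -0.0, 2.873], 'contact_force': [-0.154, -0.515, 0.381], 'moment': [-0.021, 0.035, 0.006], 'finger_force': 0.0, 'grip_width': 92.358} -18.8
```

View pics/top0.png

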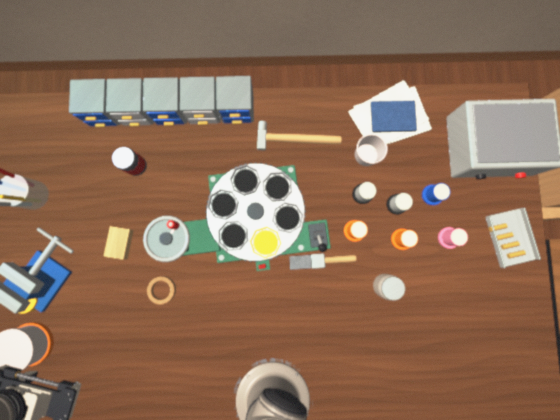

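View pics/side0.png

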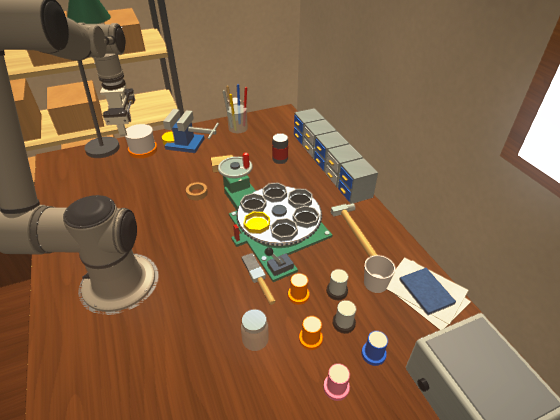

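```bash
python3 - <<'E'
from h import *
t=cv2.imread("pics/top0.png"); s=cv2.imread("pics/side0.png")
a=cv2.resize(t[150:270,130:330],(800,480),interpolation=cv2.INTER_CUBIC)
b=cv2.resize(t[150:270,320:480],(640,480),interpolation=cv2.INTER_CUBIC)
c=cv2.resize(s[240:410,230:400],(480,480),interpolation=cv2.INTER_CUBIC)
cv2.imwrite("pics/c1.png",a)
cv2.imwrite("pics/c2.png",cv2.resize(np.hstack([b,c]),(800,343)))
# tops of flask-like things from depth, both cameras
for n in("top","side"):
    P=cloud(n,np.load(f"pics/{n}0.npy")); z=P[...,2]
    m=((z>66)&(z<84)).astype(np.uint8)
    k,lab,st,cen=cv2.connectedComponentsWithStats(m)
    for i in range(1,k):
        if st[i,4]>30:
            q=P[lab==i]; print(n,cen[i].round(),st[i,4],q.mean(0).round(1),np.ptp(q,axis=0).round())
E
```

```text
top [460. 145.] 203 [ 725.3 -573.9   74.7] [196.  59.  18.]
top [144. 117.] 52 [834.2 360.   76.3] [13. 77. 17.]
top [108. 117.] 46 [834.3 463.8  75.9] [12. 78. 18.]
top [372. 147.] 206 [ 726.7 -313.5   76.3] [88. 87. 18.]
top [135. 164.] 59 [691.  384.5  75.3] [54. 40. 18.]
top [254. 210.] 3301 [548.1  38.   69.9] [273. 279.  18.]
top [502. 172.] 49 [ 641.2 -690.9   75.3] [  4. 131.  17.]
top [ 29. 194.] 116 [611.1 686.2  75. ] [86. 54. 18.]
top [367. 190.] 235 [ 597.8 -289.9   75.1] [48. 49. 14.]
top [440. 191.] 244 [ 588.9 -505.8   74.8] [48. 49. 15.]
top [403. 201.] 240 [ 562.7 -394.    74.8] [47. 48. 14.]
top [358. 229.] 242 [ 484.9 -259.1   75.1] [47. 48. 15.]
top [458. 236.] 248 [ 456.  -545.8   75.1] [49. 48. 16.]
top [408. 238.] 243 [ 455.5 -402.3   75.1] [46. 51. 14.]
top [ 51. 251.] 33 [444.5 612.8  80.3] [44. 33.  8.]
top [ 40. 273.] 69 [385.6 641.7  77.3] [62. 30. 18.]
top [261. 266.] 31 [387.6  20.6  73.3] [11. 20. 12.]
top [383. 285.] 87 [ 324.4 -323.8   71. ] [67. 50. 18.]
top [ 32. 342.] 112 [198.8 656.8  73. ] [99. 52. 18.]
top [269. 389.] 127 [56.1  7.5 74.4] [ 54.
[... 354 characters left out ...]
8.]
side [236. 180.] 133 [464.1 249.9  73.1] [82. 59. 14.]
side [278. 213.] 2104 [538.8  25.2  72.7] [278. 284.  18.]
side [379. 267.] 256 [ 720.5 -312.    74.9] [91. 89. 17.]
side [114. 278.] 264 [  0.4 -49.6  74.6] [147.  73.  18.]
side [339. 277.] 215 [ 593.7 -296.2   73.9] [49. 48. 13.]
side [299. 281.] 216 [ 480.7 -264.8   74.3] [49. 53. 12.]
side [346. 309.] 257 [ 558.8 -399.9   74.4] [50. 50. 14.]
side [311. 325.] 282 [ 451.6 -407.5   74.6] [49. 51. 15.]
side [254. 332.] 137 [ 309.3 -367.8   72.5] [67. 53. 18.]
side [377. 340.] 303 [ 585.  -511.1   74.6] [50. 50. 14.]
side [434. 388.] 290 [ 638.8 -664.7   75.1] [  6. 169.  18.]
side [338. 374.] 366 [ 451.8 -551.    74.5] [51. 51. 13.]
```

View pics/c1.png

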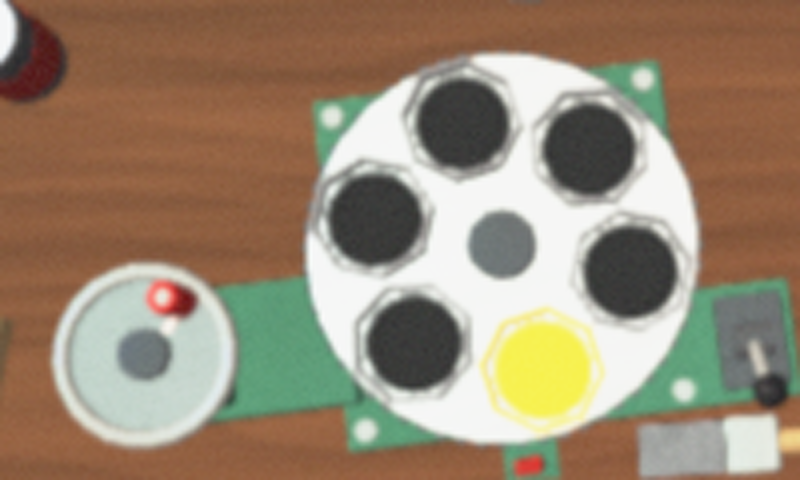

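View pics/c2.png

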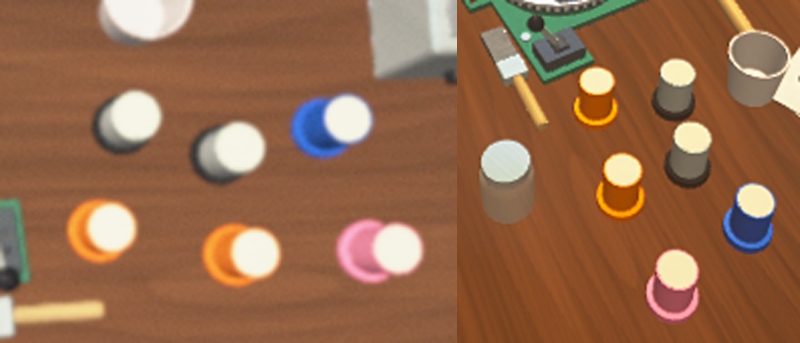

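Candidates: grey/black-foot cylinders at top px (367,190) and (403,201) are flasks. The look-alikes are orange at (358,229) and (408,238), blue at (440,191) and pink at (458,236). So there are two flasks, and the close crop confirms steel bodies with black feet. In the top view the yellow pocket is at (266,242), the crank at (170,224) and the clamp ball at (322,247).

```bash
python3 - <<'E'
from h import *
s=cv2.imread("pics/side0.png")
cv2.imwrite("pics/c3.png",cv2.resize(s[140:280,200:350],(640,597),interpolation=cv2.INTER_CUBIC))
for n in("top","side"):
    im=cv2.imread(f"pics/{n}0.png"); h=cv2.cvtColor(im,cv2.COLOR_BGR2HSV)
    m=((h[...,0]>24)&(h[...,0]<36)&(h[...,1]>150)&(h[...,2]>150)).astype(np.uint8)
    k,l,st,c=cv2.connectedComponentsWithStats(m)
    for i in range(1,k):
        if st[i,4]>150: print(n,"yellow",c[i],st[i,4],at_z(n,*c[i],66).round(1))
for nm,u,v,z in[("hub",255.5,211,80),("ptr",262.25,266.25,74),("wheel",166.2,238.6,118),("crank",170.5,224.25,180),("ball",322.5,247.25,104)]:
    print(nm,at_z("top",u,v,z).round(1), "-> side px",proj("side",at_z("top",u,v,z)).round(1))
E
```

```text
top yellow [265.35584416 242.14545455] 385 [454.7   8.3  66. ]
side yellow [257.12608696 222.60869565] 230 [457.8  13.5  66. ]
hub [544.1  34.2  80. ] -> side px [278.8 208.9]
ptr [386.6  18.3  74. ] -> side px [236.  225.8]
wheel [470.4 278.2 118. ] -> side px [234.7 165.4]
crank [504.8 249.9 180. ] -> side px [245.2 153.3]
ball [ 435.3 -151.6  104. ] -> side px [268.9 251.1]
```

View pics/c3.png

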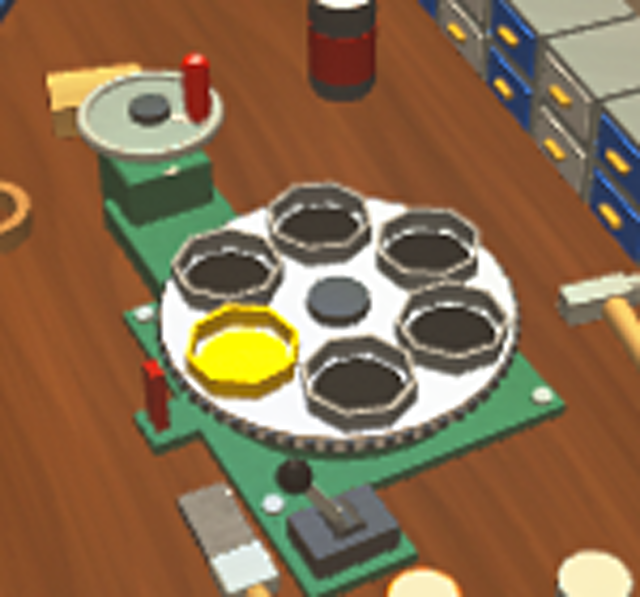

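Side pixels agree with the top readings: ball (269,251), crank top (246,154), pointer (236,226). Geometry checks out, with crank radius 44.5 mm, pointer 158 mm from the axis, and base yaw about 5.8°.

```bash
python3 - <<'E'
from h import *
for nm,t,s in[("f1",(366.9,191),(339,276.2)),("f2",(402.6,202),(346.5,308.4))]:
    Ps=[cal(n)[0]@np.c_[cal(n)[1],cal(n)[2]] for n in("top","side")]
    X=cv2.triangulatePoints(*Ps,np.array(t,float),np.array(s,float)); X=(X[:3]/X[3]).ravel()
    print(nm,X.round(1),at_z("top",*t,75).round(1),at_z("side",*s,75).round(1))
print(delta([380,150,189]),delta([392,-156,189]))
E
```

```text
f1 [ 596.1 -292.1   70.4] [ 594.7 -290.7   75. ] [ 594.7 -295.3   75. ]
f2 [ 561.8 -395.5   68.7] [ 559.8 -392.9   75. ] [ 560.3 -399.2   75. ]
[-3.26593947e+01 -2.79060815e+01 -7.01372708e-03] [-4.19424331e+01 -5.70886741e+01  3.15373109e-02]
```

```bash
python3 -m crank '[[[0,-3.3,-2.8,0,-2.1],[0,-6.6,-5.6,0,-4.2],[0,-9.8,-8.4,0,-6.4],[0,-13.1,-11.2,0,-8.5],[0,-16.4,-14,0,-10.6],[0,-19.6,-16.8,0,-12.7],[0,-22.9,-19.6,0,-14.8],[0,-26.2,-22.4,0,-17],[0,-29.4,-25.1,0,-19.1],[0,-32.7,-27.9,0,-21.2]]]'; python3 -c "
from h import *
print(bot.get_obs()['tcp_rot'],delta([392,-156,189]),delta([392,-156,92]))"
```

```text
time: 1.1
tool_pos: [381.1, 148.8, 189.1]
tcp_rot: [3.141, -0.0, -3.039]
contact_force: [0.6, 0.4, -0.3]
grip_width: 16.7
finger_force: 0.0
[ 3.14138604e+00 -1.30517047e-04 -3.03886724e+00] [ 2.03644853e+00 -3.04280816e+01  7.31750704e-03] [  2.03518252 -30.43008578   9.70731722]
```

```bash
python3 -m crank '[[[0,0.2,-3.8,0,0],[0,0.5,-7.6,0,0],[0,0.8,-11.4,0,0],[0,1.1,-15.2,0,0],[0,1.4,-19,0,0],[0,1.6,-22.8,0,0],[0,1.8,-26.6,0,0],[0,2,-30.4,0,0],[0,2,-30.4,4,0],[0,2,-30.4,8,0]]]'; python3 -m crank '[[[0,0,0,1.7,0],[0,0,0,1.7,0],[0,-1,0,1.7,0],[0,-2,0,1.7,0],[0,-3,0,1.7,0],[0,-4,0,1.7,0],[0,-5,0,1.7,0],[0,-6,0,1.7,0],[0,-7,0,1.7,0],[0,-8,0,1.7,0]]]'; python3 -c "
from h import *
print(bot.get_obs()['tool_pos'])"
```

```text
time: 2.1
tool_pos: [391.9, -155.7, 108.6]
tcp_rot: [-3.14, 0.002, -3.043]
contact_force: [0.5, 0.1, -0.2]
grip_width: 0.4
finger_force: 0.0
time: 3.1
tool_pos: [471.9, -145.9, 92.2]
tcp_rot: [3.141, 0.0, -3.04]
contact_force: [-0.2, -0.4, 0.1]
grip_width: 0.2
finger_force: 0.0
[ 471.85612606 -145.90709719   92.17233019]
```

```bash
python3 -m crank '[[[0,-0.5,0,0,0],[0,-1,0,0,0],[0,-1.5,0,0,0],[0,-1.8,0,0,0],[0,-1.8,0,0,0],[0,-1,0,0,0],[0,1,0,0,0],[0,1,0,-4,0],[0,1,0,-8,0],[0,1,0,-11,0]]]'; python3 - <<'E'
from h import *
p,_=snap("top","t1"); q,_=snap("side","s1")
cv2.imwrite("pics/c4.png",cv2.resize(np.hstack([cv2.resize(p[190:280,270:360],(400,400)),cv2.resize(q[220:310,230:320],(400,400))]),(800,400))[...,::-1])
E
```

```text
time: 4.1
tool_pos: [460.4, -147.3, 204.5]
tcp_rot: [-3.141, 0.001, -3.041]
contact_force: [0.7, -0.1, 0.3]
grip_width: 0.9
finger_force: 0.0
```

View pics/c4.png

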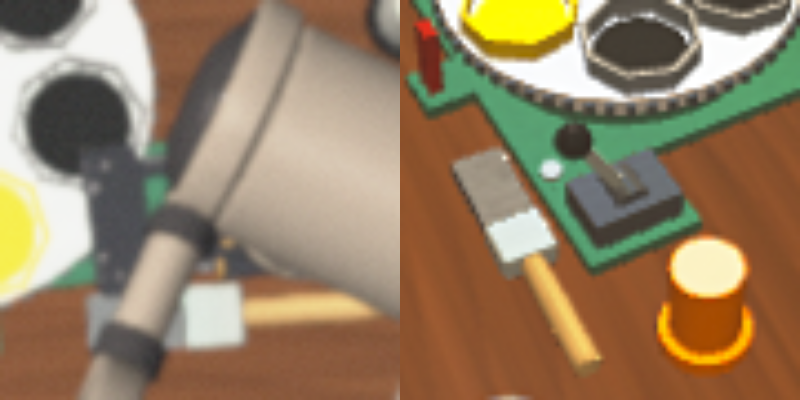

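```bash
python3 - <<'E'
from h import *
print(proj("side",bot.get_obs()["tool_pos"]),proj("top",bot.get_obs()["tool_pos"]))
q=cv2.imread("pics/s1.png"); p=cv2.imread("pics/t1.png")
cv2.imwrite("pics/c5.png",np.hstack([cv2.resize(p[100:340,200:440],(400,400)),cv2.resize(q[100:340,160:400],(400,400))]))
E
```

```text
[276.79316475 222.93640113] [325.2412514  236.10211263]
```

View pics/c5.png

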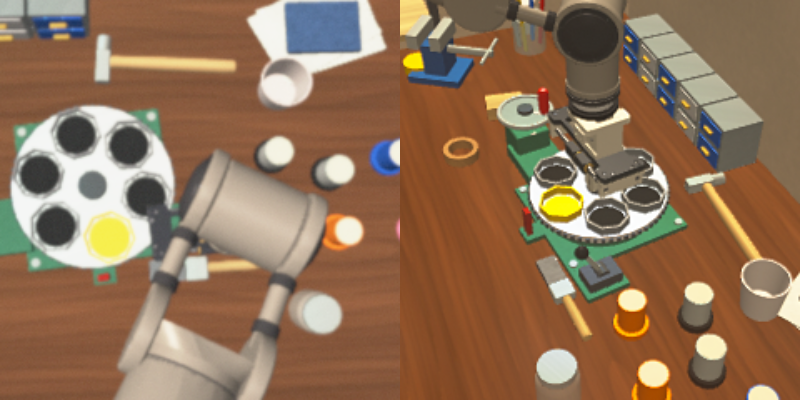

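```bash
python3 - <<'E'
from h import *
print(bot.get_obs()["tool_pos"])
P=cloud("side",np.load("pics/s1.npy"))
B=cloud("side",np.load("pics/side0.npy"))
m=(np.abs(P-B).max(-1)>30)&(P[...,2]>120)&(P[...,2]<330)&(np.abs(P[...,0]-460)<200)&(np.abs(P[...,1]+147)<200)
for z in range(120,330,12):
    q=P[m&(P[...,2]>=z)&(P[...,2]<z+12)]
    if len(q)>3: print(z,len(q),q.min(0).round(),q.max(0).round())
E
```

```text
[ 462.39611422 -148.17326468  206.42633466]
252 18 [ 448. -168.  254.] [ 458. -135.  264.]
264 27 [ 448. -169.  264.] [ 459. -136.  276.]
276 12 [ 449. -170.  276.] [ 456. -147.  283.]
312 150 [ 415. -241.  312.] [504. -67. 324.]
324 126 [ 416. -242.  324.] [506. -68. 330.]
```

```bash
python3 - <<'E'
from h import *
for n,f,c in(("side","side0",(139,506)),("top","top0",(139,506)),("top","t1",(461,-148)),("side","s1",(461,-148))):
    P=cloud(n,np.load(f"pics/{f}.npy")); d=P[...,:2]-c
    m=(np.abs(d[...,0])<70)&(np.abs(d[...,1])<130)&(P[...,2]>110)&(P[...,2]<480)
    for z in range(110,480,15):
        q=P[m&(P[...,2]>=z)&(P[...,2]<z+15)]
        if len(q)>4: print(f,z,len(q),q.min(0).round(),q.max(0).round())
E
```

```text
side0 215 8 [120. 454. 225.] [160. 551. 230.]
side0 230 26 [111. 435. 230.] [165. 565. 244.]
side0 245 34 [111. 437. 245.] [165. 562. 260.]
side0 260 32 [111. 437. 260.] [156. 555. 274.]
side0 275 15 [111. 438. 275.] [163. 554. 288.]
side0 290 110 [ 81. 408. 290.] [195. 579. 305.]
side0 305 148 [ 81. 403. 305.] [196. 577. 320.]
side0 320 268 [ 79. 401. 320.] [197. 592. 335.]
side0 335 129 [ 84. 405. 335.] [190. 582. 350.]
side0 350 71 [104. 448. 350.] [160. 504. 365.]
side0 365 71 [104. 446. 365.] [151. 505. 380.]
side0 380 163 [ 91. 444. 380.] [176. 505. 395.]
side0 395 125 [101. 463. 395.] [175. 523. 410.]
side0 410 76 [100. 463. 410.] [176. 498. 425.]
side0 425 117 [ 99. 460. 425.] [177. 506. 440.]
side0 440 117 [101. 459. 440.] [175. 500. 455.]
side0 455 115 [101. 461. 455.] [175. 499. 470.]
side0 470 76 [102. 460. 470.] [175. 500. 480.]
top0 215 7 [137. 454. 224.] [162. 550. 230.]
top0 230 38 [137. 450. 230.] [167. 564. 245.]
top0 245 31 [148. 547. 245.] [168. 565. 260.]
top0 260 11 [152. 548. 263.] [160. 551. 274.]
top0 275 12 [158. 548. 277.] [167. 553. 289.]
top0 290 164 [ 85
[... 884 characters left out ...]
0.]
s1 260 32 [ 448. -169.  261.] [ 459. -135.  275.]
s1 275 14 [ 449. -170.  275.] [ 456. -147.  283.]
s1 305 93 [ 416. -239.  310.] [504. -70. 320.]
s1 320 288 [ 415. -243.  320.] [506. -61. 335.]
s1 335 210 [ 414. -247.  335.] [505. -58. 350.]
s1 350 600 [ 414. -248.  350.] [505. -56. 365.]
s1 365 144 [ 432. -203.  365.] [ 487. -136.  380.]
s1 380 94 [ 439. -202.  380.] [ 487. -157.  395.]
s1 395 154 [ 422. -204.  395.] [ 498. -138.  410.]
s1 410 341 [ 422. -202.  410.] [ 499. -134.  425.]
s1 425 70 [ 421. -184.  425.] [ 487. -145.  440.]
s1 440 169 [ 419. -190.  440.] [ 491. -133.  455.]
s1 455 188 [ 419. -190.  455.] [ 496. -134.  470.]
s1 470 116 [ 422. -188.  470.] [ 488. -145.  480.]
```

The depth shows the fingertips about 38 mm higher than the reported TCP: body underside is 310 against 272 expected, and at the start 290 against 255. So the fingers passed over the ball, and I'll work with true z ≈ reported + 38 and confirm by contact.

```bash
python3 -m crank '[[[0,2.5,0,0,0],[0,5,0,0,0],[0,7,0,0,0],[0,7,-0.4,2,0],[0,7,-0.4,4.5,0],[0,7,-0.4,7,0],[0,7,-0.4,9.5,0],[0,7,-0.4,12,0],[0,7,-0.4,14,0],[0,7,-0.4,14.8,0]]]';  python3 -m crank '[[[0,0,0,0,0],[0,-1,0,0,0],[0,-2,0,0,0],[0,-3,0,0,0],[0,-4,0,0,0],[0,-5,0,0,0],[0,-6,0,0,0],[0,-7,0,0,0],[0,-7.5,0,0,0],[0,-8,0,0,0]]]'; python3 - <<'E'
from h import *
q,d=snap("side","s2"); P=cloud("side",d)
c=bot.get_obs()["tool_pos"];print(c)
m=(np.abs(P[...,:2]-c[:2]).max(-1)<110)&(P[...,2]>95)&(P[...,2]<210)
for z in range(95,210,10):
    k=P[m&(P[...,2]>=z)&(P[...,2]<z+10)]
    if len(k)>4: print(z,len(k),k.min(0).round(),k.max(0).round())
cv2.imwrite("pics/c6.png",cv2.resize(q[200:290,220:340],(800,600))[...,::-1])
E
```

```text
time: 5.2
tool_pos: [389.6, -157.0, 52.1]
tcp_rot: [3.139, -0.004, -3.041]
contact_force: [-0.6, -1.0, 0.1]
grip_width: 0.3
finger_force: 0.0
time: 6.2
tool_pos: [471.7, -149.8, 54.0]
tcp_rot: [3.141, -0.0, -3.04]
contact_force: [-0.9, -0.3, 0.2]
grip_width: 0.5
finger_force: 0.4
[ 472.34720941 -149.93528699   54.05640835]
95 11 [ 458. -168.   96.] [ 464. -142.  105.]
105 14 [ 458. -171.  106.] [ 466. -141.  114.]
115 8 [ 460. -171.  115.] [ 463. -154.  125.]
155 65 [ 427. -244.  156.] [516. -70. 165.]
165 139 [ 425. -242.  165.] [515. -72. 175.]
175 150 [ 425. -247.  175.] [514. -61. 185.]
185 96 [ 425. -249.  185.] [514. -59. 195.]
195 490 [ 424. -250.  195.] [515. -57. 205.]
205 43 [ 442. -230.  205.] [ 506. -140.  210.]
```

View pics/c6.png

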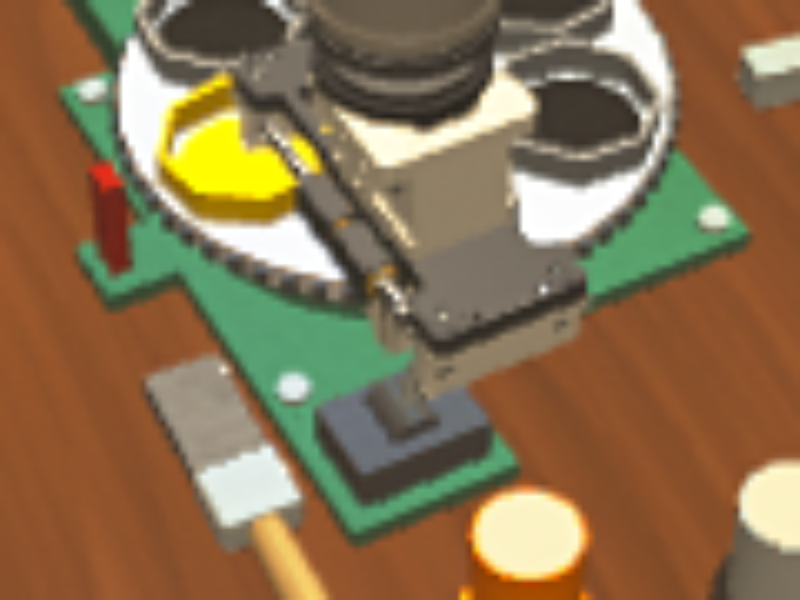

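The lever is being pushed: ball no longer left, lever leans away at crop (400,400). Finish the push.

```bash
python3 -m crank '[[[0,-0.3,0,0,0],[0,-0.6,0,0,0],[0,-0.9,0,0,0],[0,-1.2,0,0,0],[0,-1.4,0,0,0],[0,-1.5,0,0,0],[0,-1.5,0,0,0],[0,-1.6,0,0,0],[0,-1.6,0,0,0],[0,-1.6,0,0,0]]]';  python3 -m crank '[[[0,0,0,0,0],[0,2,0,0,0],[0,2,0,-4,0],[0,2,0,-8,0],[0.7,2,3,-11,0],[0.7,2,7,-12,0],[0.7,2,11,-12,0],[0.7,2,15,-12,0],[0.7,2,19,-12,0],[0.7,2,20,-12,0]]]'; python3 - <<'E'
from h import *
p,d=snap("top","t3"); q,e=snap("side","s3")
cv2.imwrite("pics/c7.png",np.hstack([cv2.resize(p[150:270,130:340],(400,229)),cv2.resize(q[140:290,200:340],(400,429))[200:429]])[...,::-1])
for n,D in(("side",e),("top",d)):
    P=cloud(n,D); m=(np.abs(P[...,0]-475)<75)&(np.abs(P[...,1]+150)<30)&(P[...,2]>95)&(P[...,2]<125)
    k=P[m]; print(n,len(k),np.median(k,0).round(1) if len(k) else 0)
o=bot.get_obs(); print(o["tool_pos"],o["tcp_rot"],delta([504.8,249.9,140-36+8]))
E
```

```text
time: 7.25
tool_pos: [487.3, -148.4, 54.2]
tcp_rot: [3.142, 0.0, -3.04]
contact_force: [-0.1, -0.3, -0.3]
grip_width: 0.5
finger_force: 0.3
time: 8.25
tool_pos: [446.6, 51.6, 174.6]
tcp_rot: [3.141, 0.001, -3.037]
contact_force: [-0.3, 0.2, 0.4]
grip_width: 44.2
finger_force: 0.0
side 58 [ 506.6 -150.5  111.1]
top 66 [ 510.7 -141.2  113.7]
[447.22544235  49.64612063 174.4686768 ] [-3.14149086e+00  8.31178748e-04 -3.03742073e+00] [-7.80336197 19.31878587  6.25138939]
```

View pics/c7.png

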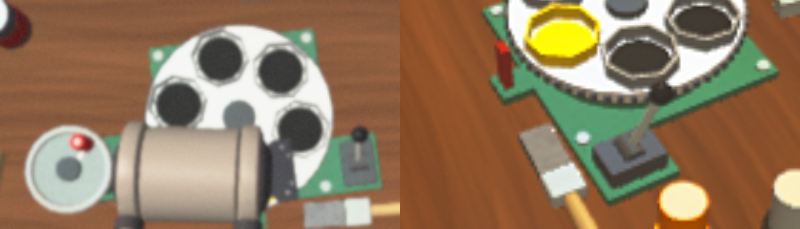

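Clamp lever now leans to +x, ball at about (509,-145): released. Now take the crank.

```bash
python3 -m crank '[[[0.7,-1.6,3.9,0,0],[0.7,-3.1,7.7,0,0],[0.7,-4.7,11.6,0,0],[0.7,-6.2,15.4,0,0],[0.7,-7.8,19.3,0,0],[0.7,-7.8,19.3,0,0],[0.7,-7.8,19.3,2.5,0],[0.7,-7.8,19.3,5,0],[0.7,-7.8,19.3,7.5,0],[0.7,-7.8,19.3,7.5,0]]]';  python3 -m crank '[[[0.7,0,0,0,0],[0.5,0,0,0,0],[0.4,0,0,0,0],[0.3,0,0,0,0],[0.2,0,0,0,0],[0.15,0,0,0,0],[0.1,0,0,0,0],[0.1,0,0,0,0],[0.1,0,0,0,0],[0.1,0,0,0,0]]]'; python3 - <<'E'
from h import *
q,d=snap("side","s4")
cv2.imwrite("pics/c8.png",cv2.resize(q[110:230,190:340],(640,512))[...,::-1])
o=bot.get_obs(); print(o)
E
```

```text
time: 9.35
tool_pos: [503.8, 245.9, 96.0]
tcp_rot: [-3.14, -0.007, -3.042]
contact_force: [0.1, 0.0, -0.2]
grip_width: 64.3
finger_force: 0.0
time: 10.35
tool_pos: [505.3, 249.2, 99.5]
tcp_rot: [3.14, 0.0, -3.04]
contact_force: [-1.6, 4.7, 3.1]
grip_width: 23.5
finger_force: 30.0
{'time': 10.4, 'joint_positions': array([ 3.21468314e-01,  4.94870697e-01,  1.54555068e+00,  1.14925350e-03,
        1.10046556e+00, -1.35116418e+00]), 'dq': array([-5.33754798e-04,  2.56279209e-05, -4.16405331e-04,  1.27800893e-03,
        8.90989790e-04, -1.71196836e-03]), 'tau': array([-3.03796984e+00, -4.67769241e+01, -2.11402559e+01, -1.52382150e+00,
        7.50572467e-02, -9.99488868e-03]), 'tool_pos': array([505.26930002, 249.1737099 ,  99.53598137]), 'tcp_rot': array([ 3.14043874e+00,  4.65218781e-04, -3.04027722e+00]), 'contact_force': array([-1.62298403,  5.17553536,  2.98880487]), 'moment': array([ 0.86755455,  0.29602529, -0.05296751]), 'finger_force': 30.000810858327895, 'grip_width': 23.420034591619935}
```

View pics/c8.png

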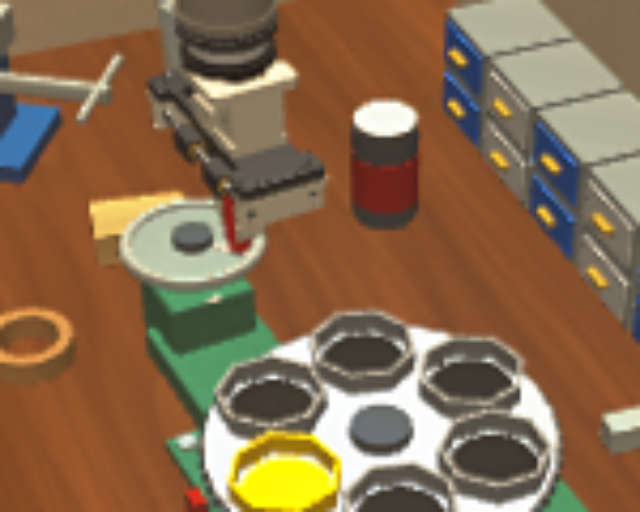

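Grip holds (23.4 mm on a 24 mm knob, crank red under the fingers at crop (240,225)). Compute the circle tables.

```bash
cat >> h.py <<'E'
def circle(a0,step,k=10,r=4.5):
    a0=np.radians(a0); a=a0-np.radians(step)*np.arange(1,k+1)
    return np.c_[-r*(np.cos(a)-np.cos(a0)), r*(np.sin(a)-np.sin(a0))].round(2).tolist()
E
python3 -c "
from h import *
print(circle(-45.5,12))"
```

```text
[[0.74, -0.59], [1.58, -1.01], [2.49, -1.24], [3.43, -1.28], [4.36, -1.13], [5.23, -0.78], [6.02, -0.26], [6.68, 0.41], [7.18, 1.2], [7.51, 2.08]]
```

```bash
python3 -m crank '[[[0.1,0.74,-0.59,0,0],[0.1,1.58,-1.01,0,0],[0.1,2.49,-1.24,0,0],[0.1,3.43,-1.28,0,0],[0.1,4.36,-1.13,0,0],[0.1,5.23,-0.78,0,0],[0.1,6.02,-0.26,0,0],[0.1,6.68,0.41,0,0],[0.1,7.18,1.2,0,0],[0.1,7.51,2.08,0,0]]]'; python3 - <<'E'
from h import *
p,d=snap("top","t5"); q,e=snap("side","s5")
o=bot.get_obs(); print(o["tool_pos"],o["contact_force"],o["grip_width"])
cv2.imwrite("pics/c9.png",np.hstack([cv2.resize(p[170:280,200:310],(400,400),interpolation=2),cv2.resize(q[170:260,225:315],(400,400),interpolation=2)])[...,::-1])
E
```

```text
time: 11.4
tool_pos: [431.7, 262.1, 99.6]
tcp_rot: [3.141, 0.007, -3.04]
contact_force: [11.0, 1.5, -4.8]
grip_width: 23.5
finger_force: 30.0
[431.33797767 263.14180082  99.61637433] [ 8.36835237  5.47545997 -4.8286999 ] 23.365048396756627
```

View pics/c9.png

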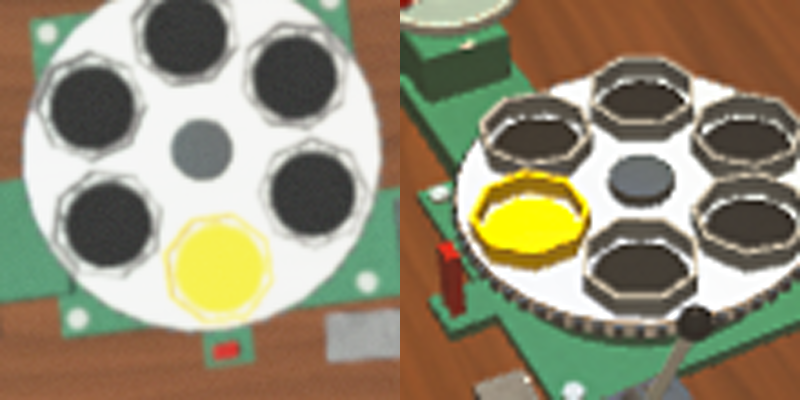

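```bash
cat >> h.py <<'E'
def table(n,f):
    im=cv2.imread(f"pics/{f}.png"); h=cv2.cvtColor(im,cv2.COLOR_BGR2HSV).astype(int); g=im.astype(int).sum(-1)
    Y=(h[...,0]>24)&(h[...,0]<36)&(h[...,1]>150)&(h[...,2]>150)
    D=(g<210)&(h[...,1]<90)
    C=np.array([544.1,34.2]); out=[]
    for nm,M in(("Y",Y),("D",D)):
        k,l,st,c=cv2.connectedComponentsWithStats(M.astype(np.uint8))
        for i in range(1,k):
            p=at_z(n,*c[i],66)[:2]
            if st[i,4]>120 and np.hypot(*(p-C))<120: out.append((nm,*p.round(1),st[i,4]))
    return out
E
python3 - <<'E'
from h import *
for n,f in(("top","t5"),("top","top0"),("side","s5"),("side","side0")):
    T=table(n,f); print(f,T)
    q=np.array([t[1:3] for t in T]); 
    if len(q)==6:
        c=q.mean(0); a=np.degrees(np.arctan2(*(q-c).T[::-1])); a0=a[0]
        r=(a-a0+30)%60-30
        print(c,np.hypot(*(q-c).T).round(1),"yellow ang",a0%360,"mean",(a0+r.mean())%360)
im=cv2.imread("pics/t5.png"); h=cv2.cvtColor(im,cv2.COLOR_BGR2HSV)
m=((h[...,0]<8)|(h[...,0]>172))&(h[...,1]>150); m[:255]=0;m[275:]=0;m[:,250:]&=True
v,u=np.nonzero(m&(np.abs(np.arange(560)-262)<12)[None]); print(u.mean(),v.mean(),at_z("top",u.mean(),v.mean(),74), at_z("side",235.9,226.1,74))
E
```

```text
t5 [('Y', np.float64(451.4), np.float64(24.1), np.int32(392)), ('D', np.float64(639.4), np.float64(47.3), np.int32(343)), ('D', np.float64(602.8), np.float64(-40.1), np.int32(348)), ('D', np.float64(582.1), np.float64(123.2), np.int32(352)), ('D', np.float64(508.5), np.float64(-52.1), np.int32(351)), ('D', np.float64(488.0), np.float64(111.4), np.int32(366))]
[545.36666667  35.63333333] [94.7 94.8 95.  95.  95.2 95. ] yellow ang 186.99740346029603 mean 187.13767822576412
top0 [('Y', np.float64(454.7), np.float64(8.3), np.int32(385)), ('D', np.float64(636.4), np.float64(63.4), np.int32(336)), ('D', np.float64(615.0), np.float64(-29.4), np.int32(345)), ('D', np.float64(567.0), np.float64(128.1), np.int32(351)), ('D', np.float64(523.8), np.float64(-56.5), np.int32(349)), ('D', np.float64(476.1), np.float64(100.7), np.int32(358))]
[545.5         35.76666667] [94.9 95.  95.3 94.8 94.8 95. ] yellow ang 196.83037327964783 mean 196.85738908182455
s5 [('Y', np.float64(450.0), np.float64(29.1), np.int32(213)), ('D', np.float64(606.1), np.float64(-32.9), np.int32(147)), ('D', np.float64(511.0), np.float64(-44.8), np.int32(161))]
side0 [('Y', np.float64(457.8), np.float64(13.5), np.int32(230)), ('D', np.float64(478.6), np.float64(109.1), np.int32(121)), ('D', np.float64(618.5), np.float64(-22.2), np.int32(143)), ('D', np.float64(526.3), np.float64(-49.8), np.int32(166))]
261.9047619047619 265.95238095238096 [387.49348273  19.2666153   74.        ] [385.98248389  16.91642765  74.        ]
```

```bash
python3 - <<'E'
from h import *
s=[(47,33),(330,2),(367,281),(77,318)]
q=np.array([at_z("top",200+u/3.636-.5+.14,170+v/3.636-.5+.14,14)[:2] for u,v in s])
print(q.round(1),q.mean(0)); 
for i,j in((0,3),(1,2),(0,1),(3,2)):
    d=q[j]-q[i]; print(np.hypot(*d),np.degrees(np.arctan2(d[1],d[0]))%90)
print(circle(-45.5-117,1.4))
print(bot.get_obs()["tool_pos"])
E
```

```text
[[654.  167.6]
 [674.7 -72. ]
 [438.8 -95.7]
 [415.  144.2]] [545.59250598  36.04439181]
240.15748686903012 5.598554114971648
237.06927760335788 5.7320098188346265
240.5217560118124 4.932995283576616
241.05790023292866 5.668663533332605
[[0.03, 0.11], [0.06, 0.21], [0.09, 0.32], [0.11, 0.43], [0.13, 0.53], [0.15, 0.64], [0.17, 0.75], [0.18, 0.86], [0.19, 0.97], [0.2, 1.08]]
[431.33797767 263.14180082  99.61637433]
```

```bash
python3 -c "
from h import *
print(circle(-165.5,2.5,7))"
```

```text
[[0.04, 0.19], [0.08, 0.38], [0.11, 0.58], [0.13, 0.77], [0.14, 0.97], [0.14, 1.17], [0.14, 1.36]]
```

```bash
python3 -m crank '[[[0.1,0.04,0.19,0,0],[0.1,0.08,0.38,0,0],[0.1,0.11,0.58,0,0],[0.1,0.13,0.77,0,0],[0.1,0.14,0.97,0,0],[0.1,0.14,1.17,0,0],[0.1,0.14,1.36,0,0],[0.1,0.14,1.36,0,0],[0.1,0.14,1.36,0,0],[0.1,0.14,1.36,0,0]]]';python3 -c "
from h import *
print(bot.get_obs()['tool_pos'])"; python3 -m crank '[[[0.3,0,0,0,0],[0.5,0,0,0,0],[0.7,0,0,0,0],[0.7,0,0,0,0],[0.7,0,0,-3,0],[0.7,0,0,-7,0],[0.9,0,-2,-11,0],[0.9,0,-7,-11,0],[0.9,0,-12,-11,0],[0.9,0,-15,-11,0]]]'; python3 - <<'E'
from h import *
snap("top","t6"); snap("side","s6")
for n,f in(("top","t6"),("side","s6")):
    T=table(n,f); print(f,T)
    q=np.array([t[1:3] for t in T]); c=np.array([545.4,35.7]); a=np.degrees(np.arctan2(*(q-c).T[::-1])); print(a%60)
print(bot.get_obs()["tool_pos"],delta([595,-293,-36+130]),delta([595,-293,24-36]))
E
```

```text
time: 12.5
tool_pos: [428.2, 274.5, 99.6]
tcp_rot: [-3.141, 0.005, -3.04]
contact_force: [6.9, -0.6, -1.1]
grip_width: 23.2
finger_force: 30.0
[428.22481489 274.4952644   99.58021934]
time: 13.5
tool_pos: [440.6, 123.2, 209.5]
tcp_rot: [-3.141, 0.0, -3.041]
contact_force: [0.2, 0.1, -0.2]
grip_width: 82.2
finger_force: 0.0
t6 [('Y', np.float64(451.6), np.float64(22.5), np.int32(341)), ('D', np.float64(639.9), np.float64(45.6), np.int32(348)), ('D', np.float64(601.0), np.float64(-41.3), np.int32(342)), ('D', np.float64(584.4), np.float64(122.3), np.int32(343)), ('D', np.float64(506.6), np.float64(-51.1), np.int32(353)), ('D', np.float64(472.4), np.float64(128.1), np.int32(458))]
[8.01034426 5.98059952 5.83221898 5.75575086 5.91513663 8.31026274]
s6 [('Y', np.float64(451.6), np.float64(30.2), np.int32(217)), ('D', np.float64(604.8), np.float64(-34.1), np.int32(148)), ('D', np.float64(509.5), np.float64(-44.1), np.int32(162))]
[ 3.35571838 10.39787853  5.77822579]
[441.03225181 122.60163132 209.37481843] [-11.29045615 -42.8459573   11.58321477] [-11.28958523 -42.83487415  22.18320894]
```

Clear pockets read 5.87° against the pointer's 5.5–5.9°, so the yellow pocket is at the pointer. Now flask 1.

```bash
python3 -m crank '[[[0.95,-1.2,-4.5,0,0],[0.95,-2.4,-9,0,0],[0.95,-3.6,-13.5,0,0],[0.95,-4.7,-18,0,0],[0.95,-5.9,-22.5,0,0],[0.95,-7.1,-27,0,0],[0.95,-8.3,-31.5,0,0],[0.95,-9.5,-36,0,0],[0.95,-10.7,-40.5,0,0],[0.95,-11.3,-42.8,0,0]]]'; python3 -m crank '[[[0.95,0,0,0,0],[0.95,0,0,4,0],[0.95,0,0,8,0],[0.95,0,0,10.5,0],[0.95,0,0,10.5,0],[0.95,0,0,10.5,0],[0.95,0,0,10.5,0],[0.95,0,0,10.5,0],[0.95,0,0,10.5,0],[0.95,0,0,10.5,0]]]'; python3 - <<'E'
from h import *
q,d=snap("side","s7"); P=cloud("side",d); c=bot.get_obs()["tool_pos"]; print(c)
cv2.imwrite("pics/c10.png",cv2.resize(q[190:340,270:420],(600,600),interpolation=2)[...,::-1])
m=(np.abs(P[...,:2]-c[:2]).max(-1)<100)&(P[...,2]>80)&(P[...,2]<240)
for z in range(80,240,10):
    k=P[m&(P[...,2]>=z)&(P[...,2]<z+10)]
    if len(k)>2: print(z,len(k),k.min(0).round(),k.max(0).round())
E
```

```text
time: 14.6
tool_pos: [597.3, -291.4, 208.0]
tcp_rot: [3.142, -0.001, -3.042]
contact_force: [0.6, 0.5, -0.1]
grip_width: 87.3
finger_force: 0.0
time: 15.6
tool_pos: [596.8, -288.8, 105.0]
tcp_rot: [-3.141, 0.001, -3.04]
contact_force: [0.1, 0.1, 0.1]
grip_width: 87.4
finger_force: 0.0
[ 596.67193786 -288.83346116  104.74438692]
80 10 [ 674. -349.   80.] [ 694. -292.   83.]
140 17 [ 579. -338.  143.] [ 599. -242.  150.]
150 35 [ 578. -351.  150.] [ 612. -233.  160.]
160 36 [ 578. -353.  160.] [ 610. -232.  169.]
170 16 [ 578. -340.  171.] [ 600. -232.  180.]
180 16 [ 578. -249.  181.] [ 598. -233.  190.]
190 6 [ 585. -246.  190.] [ 595. -243.  197.]
200 13 [ 552. -379.  200.] [ 630. -215.  210.]
210 110 [ 550. -381.  210.] [ 638. -209.  220.]
220 183 [ 550. -382.  220.] [ 636. -211.  230.]
230 167 [ 549. -386.  230.] [ 640. -201.  240.]
```

View pics/c10.png

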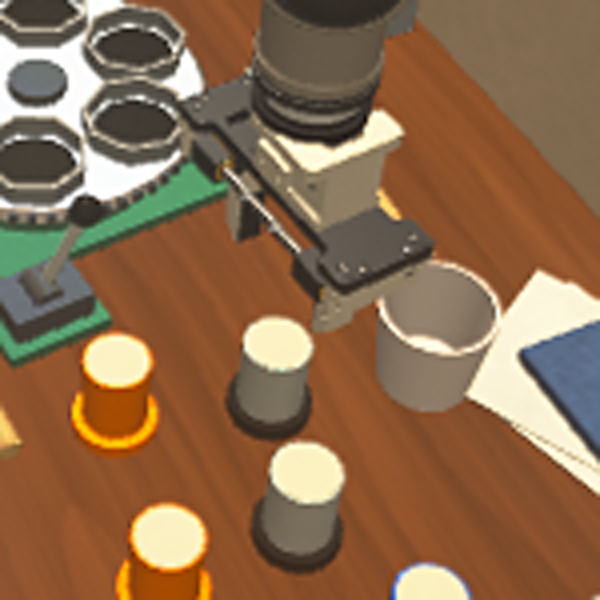

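Flask 1 stands at crop (275,345), straddled by the fingers (tips at about 142 mm true, offset +37 confirmed). Descend and grip.

```bash
python3 -m crank '[[[0.95,0,-0.2,2,0],[0.95,0,-0.2,4,0],[0.95,0,-0.2,6,0],[0.95,0,-0.2,8,0],[0.95,0,-0.2,10,0],[0.95,0,-0.2,11.5,0],[0.95,0,-0.2,11.5,0],[0.8,0,-0.2,11.5,0],[0.6,0,-0.2,11.5,0],[0.4,0,-0.2,11.5,0]]]'; python3 -m crank '[[[0.4,0,0,0,0],[0.4,0,0,0,0],[0.4,0,0,0,0],[0.4,0,0,0,0],[0.4,0,0,0,0],[0.4,0,0,0,0],[0.4,0,0,-2.5,0],[0.4,0,0,-6,0],[0.4,0,0,-10,0],[0.4,0,0,-14,0]]]'; python3 -c "
from h import *
c=bot.get_obs()['tool_pos'];print(c,delta([450.9,26.2,c[2]]))
q,d=snap('side','s8'); P=cloud('side',d)
m=(np.abs(P[...,:2]-[c[0],c[1]-4]).max(-1)<30)&(P[...,2]>60)&(P[...,2]<205)
k=P[m];print(len(k),k[:,2].min(),np.histogram(k[:,2],10))"
```

```text
time: 16.65
tool_pos: [597.4, -291.1, -9.6]
tcp_rot: [-3.14, 0.002, -3.04]
contact_force: [0.4, -0.2, 0.3]
grip_width: 68.0
finger_force: 0.0
time: 17.65
tool_pos: [595.9, -290.0, 129.1]
tcp_rot: [3.14, -0.002, -3.04]
contact_force: [0.8, -0.4, -2.8]
grip_width: 49.5
finger_force: 30.0
[ 595.91943948 -290.02108226  129.12094138] [11.2311549  32.92592064  0.09495516]
287 137.9462117220294 (array([22, 34, 73, 21, 26, 24, 24, 23, 26, 14]), array([137.94621172, 144.61664847, 151.28708521, 157.95752195,
       164.6279587 , 171.29839544, 177.96883218, 184.63926893,
       191.30970567, 197.98014241, 204.65057916]))
```

```bash
python3 -m crank '[[[0.4,1.4,4.1,0,0],[0.4,2.8,8.2,0,0],[0.4,4.2,12.4,0,0],[0.4,5.6,16.5,0,0],[0.4,7,20.6,0,0],[0.4,8.4,24.8,0,0],[0.4,9.8,28.9,0,0],[0.4,11.2,33,0,0],[0.4,11.2,33,0,0],[0.4,11.2,33,3.5,0]]]'; python3 - <<'E'
from h import *
q,d=snap("side","s9"); p,d2=snap("top","t9"); o=bot.get_obs();print(o["tool_pos"],o["contact_force"],o["grip_width"])
cv2.imwrite("pics/c11.png",np.hstack([cv2.resize(q[170:270,210:310],(600,600),interpolation=2),np.zeros((600,1,3),np.uint8)])[...,::-1])
E
```

```text
time: 18.7
tool_pos: [454.8, 27.2, 96.8]
tcp_rot: [-3.14, 0.009, -3.038]
contact_force: [0.4, -0.1, -3.9]
grip_width: 49.3
finger_force: 30.0
[448.84386342  26.85034424  91.0952752 ] [-2.04144104 -0.2000503  -1.96391861] 49.72386404897189
```

View pics/c11.png

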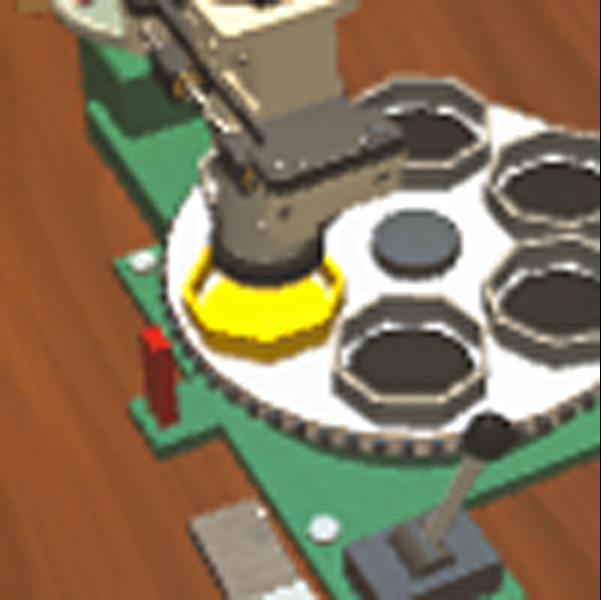

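```bash
python3 - <<'E'
from h import *
print(bot.get_obs()["tool_pos"])
z=bot.get_obs()["tool_pos"][2]+10.3
for nm,c in(("flask",bot.get_obs()["tool_pos"][:2]),("pocket",(450.9,26.3))):
    th=np.linspace(0,2*np.pi,72)
    for zz,r in((z,32),(86,40)):
        E=np.array([(proj("side",[c[0]+r*np.cos(t),c[1]+r*np.sin(t),zz])-[210,170])*6 for t in th])
        print(nm,round(zz),"u",E[:,0].min().round(),E[:,0].max().round(),"v",E[:,1].min().round(),E[:,1].max().round())
E
```

```text
[448.84386342  26.85034424  91.0952752 ]
flask 101 u 197.0 315.0 v 218.0 298.0
flask 86 u 184.0 331.0 v 230.0 329.0
pocket 101 u 201.0 319.0 v 218.0 298.0
pocket 86 u 188.0 334.0 v 229.0 329.0
```

Foot (centre crop (268,252)) hangs over the yellow collar (centre (264,290)) within 1–2 mm of prediction. Shift 2.5 mm and lower.

```bash
python3 -m crank '[[[0.4,-0.25,0,0,0],[0.4,-0.25,0,0,0],[0.4,-0.25,0,0.5,0],[0.4,-0.25,0,1,0],[0.4,-0.25,0,1.5,0],[0.4,-0.25,0,2,0],[0.4,-0.25,0,2.5,0],[0.4,-0.25,0,3,0],[0.4,-0.25,0,3.3,0],[0.4,-0.25,0,3.3,0]]]'; python3 -m crank '[[[0.4,0,0,0.1,0],[0.4,0,0,0.2,0],[0.4,0,0,0.3,0],[0.4,0,0,0.4,0],[0.4,0,0,0.4,0],[0.4,0,0,0.4,0],[0.4,0,0,0.4,0],[0.4,0,0,0.4,0],[0.4,0,0,0.4,0],[0.4,0,0,0.4,0]]]'; python3 -c "
from h import *
print(bot.get_obs())"
```

```text
time: 19.8
tool_pos: [454.1, 26.6, 60.7]
tcp_rot: [3.141, -0.001, -3.04]
contact_force: [1.3, -0.1, -2.7]
grip_width: 49.3
finger_force: 30.0
time: 20.8
tool_pos: [454.5, 26.6, 57.2]
tcp_rot: [3.142, 0.0, -3.04]
contact_force: [-0.5, 0.4, -3.2]
grip_width: 50.0
finger_force: 30.0
{'time': 20.8, 'joint_positions': array([-1.10207585e-01,  3.81076199e-01,  1.88925454e+00,  1.21979338e-04,
        8.71241815e-01, -1.78234979e+00]), 'dq': array([-0.00043048,  0.00018515,  0.00055753,  0.00097957, -0.00111663,
       -0.0006248 ]), 'tau': array([ 5.65481168e-04, -4.00692308e+01, -1.88726038e+01, -4.03256644e-02,
        7.18923309e-02,  2.28189180e-05]), 'tool_pos': array([454.46510154,  26.61044866,  57.21776494]), 'tcp_rot': array([ 3.14150562e+00,  3.92479452e-05, -3.04032532e+00]), 'contact_force': array([-0.53566129,  0.39042977, -3.18124308]), 'moment': array([ 0.05586902, -0.02711143, -0.00489485]), 'finger_force': 29.999761283397675, 'grip_width': 50.02999477065677}
```

```bash
python3 -m crank '[[[0.4,0.15,0,0,0],[0.4,0.3,0,0,0],[0.4,0.3,0,0.1,0],[0.4,0.3,0,0.2,0],[0.4,0.3,0,0.2,0],[0.4,0.3,0,0.3,0],[0.4,0.3,0,0.3,0],[0.4,0.3,0,0.4,0],[0.4,0.3,0,0.4,0],[0.4,0.3,0,0.4,0]]]'; python3 -c "
from h import *
o=bot.get_obs();print(o['tool_pos'],o['contact_force'])"
```

```text
time: 21.8
tool_pos: [451.5, 26.3, 55.5]
tcp_rot: [-3.141, 0.001, -3.04]
contact_force: [-9.9, 0.9, 26.5]
grip_width: 49.7
finger_force: 30.0
[451.49732916  26.29376455  55.51264485] [-9.92139835  0.87299854 26.50359518]
```

```bash
python3 -m crank '[[[0.4,0,0,-0.1,0],[0.4,0,0,-0.15,0],[0.6,0,0,-0.15,0],[0.7,0,0,-0.15,0],[0.75,0,0,-0.15,0],[0.75,0,0,-0.15,0],[0.75,0,0,-0.15,0],[0.75,0,0,-4,0],[0.75,0,0,-8,0],[0.75,0,0,-12.5,0]]]'; python3 - <<'E'
from h import *
q,d=snap("side","s10"); p,d2=snap("top","t10"); 
for n,D in(("side",d),("top",d2)):
    P=cloud(n,D); m=(np.hypot(P[...,0]-451,P[...,1]-26)<40)&(P[...,2]>134)&(P[...,2]<150); k=P[m]
    print(n,len(k),k.mean(0).round(1) if len(k) else 0,np.ptp(k,axis=0).round() if len(k) else 0)
o=bot.get_obs();print(o["tool_pos"],o["contact_force"],delta([428.2,274.5,99.5]))
E
```

```text
time: 22.8
tool_pos: [450.7, 26.4, 179.0]
tcp_rot: [3.141, -0.002, -3.04]
contact_force: [0.9, -0.2, 0.2]
grip_width: 68.9
finger_force: 0.0
side 143 [449.4  20.2 140.5] [48. 48. 13.]
top 0 0 0
[454.94799884  25.96415495 183.60472216] [ 1.27368621  0.04505814 -0.52627171] [ 0.23616248 25.01593937  8.35094396]
```

Flask top at z 140.5, so it is seated upright. Back to the crank.

```bash
python3 -m crank '[[[0.75,0,5,0,0],[0.75,-0.1,10,0,0],[0.75,-0.1,15,0,0],[0.75,-0.2,20,0,0],[0.75,-0.2,24.9,0,0],[0.75,-0.2,24.9,0,0],[0.75,-0.2,24.9,2.5,0],[0.75,-0.2,24.9,5,0],[0.75,-0.2,24.9,7.5,0],[0.75,-0.2,24.9,8.1,0]]]';python3 -m crank '[[[0.7,0,0,0,0],[0.6,0,0,0,0],[0.4,0,0,0,0],[0.3,0,0,0,0],[0.2,0,0,0,0],[0.15,0,0,0,0],[0.1,0,0,0,0],[0.1,0,0,0,0],[0.1,0,0,0,0],[0.1,0,0,0,0]]]'; python3 -c "
from h import *
o=bot.get_obs();print(o['tool_pos'],o['contact_force'])
for k in (0,1): print(circle(-178.2-180*k,18))"
```

```text
time: 23.9
tool_pos: [426.5, 272.8, 94.3]
tcp_rot: [-3.14, -0.005, -3.041]
contact_force: [-0.2, -0.4, -0.3]
grip_width: 68.9
finger_force: 0.0
time: 24.9
tool_pos: [428.4, 274.3, 97.4]
tcp_rot: [3.141, 0.0, -3.04]
contact_force: [-1.0, 1.2, 3.0]
grip_width: 23.3
finger_force: 30.0
[428.35497362 274.30938544  97.43311248] [-0.97622903  1.23917611  2.97627358]
[[-0.18, 1.4], [-0.78, 2.67], [-1.74, 3.7], [-2.97, 4.38], [-4.36, 4.64], [-5.75, 4.46], [-7.03, 3.86], [-8.05, 2.9], [-8.73, 1.67], [-9.0, 0.28]]
[[0.18, -1.4], [0.78, -2.67], [1.74, -3.7], [2.97, -4.38], [4.36, -4.64], [5.75, -4.46], [7.03, -3.86], [8.05, -2.9], [8.73, -1.67], [9.0, -0.28]]
```

```bash
A='x'; python3 -m crank '[[[0.1,-0.18,1.4,0,0],[0.1,-0.78,2.67,0,0],[0.1,-1.74,3.7,0,0],[0.1,-2.97,4.38,0,0],[0.1,-4.36,4.64,0,0],[0.1,-5.75,4.46,0,0],[0.1,-7.03,3.86,0,0],[0.1,-8.05,2.9,0,0],[0.1,-8.73,1.67,0,0],[0.1,-9,0.28,0,0]]]'; python3 -c "
from h import *
o=bot.get_obs();print(o['tool_pos'],o['contact_force']); c=o['tool_pos']-np.array([472.9,280.5,0]);print(np.hypot(*c[:2]),np.degrees(np.arctan2(c[1],c[0])))"
```

```text
time: 25.9
tool_pos: [517.7, 286.1, 97.4]
tcp_rot: [3.141, -0.0, -3.04]
contact_force: [-7.0, 2.0, 7.4]
grip_width: 23.2
finger_force: 30.0
[517.74170682 286.1002281   97.35330235] [-6.98738553  2.03787583  7.43588414]
45.19005670777436 7.11874443826637
```

Tracks the circle well (r 45.2, half a turn). Three more halves.

```bash
python3 -m crank '[[[0.1,0.18,-1.4,0,0],[0.1,0.78,-2.67,0,0],[0.1,1.74,-3.7,0,0],[0.1,2.97,-4.38,0,0],[0.1,4.36,-4.64,0,0],[0.1,5.75,-4.46,0,0],[0.1,7.03,-3.86,0,0],[0.1,8.05,-2.9,0,0],[0.1,8.73,-1.67,0,0],[0.1,9,-0.28,0,0]]]'; python3 -m crank '[[[0.1,-0.18,1.4,0,0],[0.1,-0.78,2.67,0,0],[0.1,-1.74,3.7,0,0],[0.1,-2.97,4.38,0,0],[0.1,-4.36,4.64,0,0],[0.1,-5.75,4.46,0,0],[0.1,-7.03,3.86,0,0],[0.1,-8.05,2.9,0,0],[0.1,-8.73,1.67,0,0],[0.1,-9,0.28,0,0]]]';  python3 -m crank '[[[0.1,0.18,-1.4,0,0],[0.1,0.78,-2.67,0,0],[0.1,1.74,-3.7,0,0],[0.1,2.97,-4.38,0,0],[0.1,4.36,-4.64,0,0],[0.1,5.75,-4.46,0,0],[0.1,7.03,-3.86,0,0],[0.1,8.05,-2.9,0,0],[0.1,8.73,-1.67,0,0],[0.1,9,-0.28,0,0]]]';  python3 -m crank '[[[0.1,0,0,0,0],[0.1,0,0,0,0],[0.3,0,0,0,0],[0.5,0,0,0,0],[0.7,0,0,0,0],[0.7,0,0,0,0],[0.7,0,0,-3,0],[0.7,0,0,-7,0],[0.9,0,0,-11,0],[0.9,0,-3,-11,0]]]'; python3 - <<'E'
from h import *
q,e=snap("side","s11"); p,d=snap("top","t11")
T=table("top","t11"); print(T); a=np.array([t[1:3] for t in T])-[545.4,35.7]; print((np.degrees(np.arctan2(a[:,1],a[:,0]))%60).round(2),np.hypot(*a.T).round(1))
for n,D in(("side",e),("top",d)):
    P=cloud(n,D)
    m=((P[...,2]>66)&(P[...,2]<84)).astype(np.uint8); k,lab,st,cen=cv2.connectedComponentsWithStats(m)
    for i in range(1,k):
        r=P[lab==i].mean(0)
        if 150<st[i,4]<450 and 400<r[0]<640 and -600<r[1]<-200: print(n,r.round(1))
    r=P[(P[...,2]>130)&(P[...,2]<150)&(np.hypot(P[...,0]-545,P[...,1]-36)<140)]; print(n,"loaded",len(r),r.mean(0))
o=bot.get_obs(); print(o["tool_pos"])
E
```

```text
time: 26.9
tool_pos: [428.2, 274.6, 97.5]
tcp_rot: [-3.141, 0.001, -3.04]
contact_force: [7.7, -3.0, -1.0]
grip_width: 23.2
finger_force: 30.0
time: 27.9
tool_pos: [517.4, 288.1, 97.4]
tcp_rot: [3.139, -0.001, -3.04]
contact_force: [-5.0, 2.1, 8.6]
grip_width: 23.2
finger_force: 30.0
time: 28.9
tool_pos: [428.0, 275.3, 97.4]
tcp_rot: [-3.141, 0.001, -3.04]
contact_force: [9.0, -2.0, -0.3]
grip_width: 23.5
finger_force: 30.0
time: 29.9
tool_pos: [433.8, 246.9, 212.4]
tcp_rot: [3.138, 0.01, -3.038]
contact_force: [1.1, -0.3, -0.6]
grip_width: 75.9
finger_force: 0.0
[('D', np.float64(640.3), np.float64(45.0), np.int32(345)), ('D', np.float64(600.8), np.float64(-41.3), np.int32(343)), ('D', np.float64(584.6), np.float64(122.3), np.int32(346)), ('D', np.float64(506.1), np.float64(-50.6), np.int32(353)), ('D', np.float64(451.1), np.float64(26.4), np.int32(359))]
[5.6  5.73 5.65 5.52 5.63] [95.4 94.9 95.1 94.8 94.8]
side [ 480.8 -265.3   74.3]
side [ 552.1 -372.3   74.3]
side [ 451.8 -407.5   74.3]
side [ 584.9 -511.6   74.6]
side [ 451.8 -551.2   74.7]
side loaded 138 [486.91887491 106.31881633 139.46676738]
top [ 589.  -505.8   74.9]
top [ 556.  -367.5   75. ]
top [ 484.9 -259.3   75. ]
top [ 456.  -545.1   74.8]
top [ 455.5 -402.2   75.1]
top loaded 272 [490.71019069 112.24615725 140.85248949]
[431.80520535 242.46424947 208.2598304 ]
```

Index is exact (pockets at 5.63°). Flask 2 has been knocked and now stands at about (554,-368), still upright with its top at 75.

```bash
python3 -m crank '[[[0.95,-0.5,-4.8,0,0],[0.95,-1,-9.6,0,0],[0.95,-1.4,-14.4,0,0],[0.95,-1.9,-19.2,0,0],[0.95,-2.4,-24,0,0],[0.95,-2.8,-28.8,0,0],[0.95,-3.3,-33.6,0,0],[0.95,-3.8,-38.4,0,0],[0.95,-4.2,-43.2,0,0],[0.95,-4.7,-48,0,0]]]'; python3 -m crank '[[[0.95,-0.5,-4.8,0,0],[0.95,-1,-9.6,0,0],[0.95,-1.3,-14.2,0,0],[0.95,-1.3,-14.2,3,0],[0.95,-1.3,-14.2,7,0],[0.95,-1.3,-14.2,10,0],[0.95,-1.3,-14.2,10,0],[0.95,-1.3,-14.2,10,0],[0.95,-1.3,-14.2,10,0],[0.95,-1.3,-14.2,10,0]]]'; python3 - <<'E'
from h import *
q,d=snap("side","s12"); P=cloud("side",d); c=bot.get_obs()["tool_pos"]; print(c,delta([554.3,-368.5,-10.3]))
m=(np.abs(P[...,:2]-c[:2]).max(-1)<80)
f=P[m&(P[...,2]>66)&(P[...,2]<80)]; print("flask",len(f),f.mean(0),f.min(0),f.max(0))
f=P[m&(P[...,2]>140)&(P[...,2]<172)]; print("fing",len(f),f.min(0),f.max(0))
E
```

```text
time: 31.0
tool_pos: [526.3, -230.0, 206.3]
tcp_rot: [3.14, -0.001, -3.041]
contact_force: [1.4, -0.3, -0.3]
grip_width: 87.1
finger_force: 0.0
time: 32.0
tool_pos: [554.9, -369.0, 109.5]
tcp_rot: [-3.139, 0.003, -3.04]
contact_force: [-0.2, -0.4, -0.5]
grip_width: 87.1
finger_force: 0.0
[ 554.67882871 -368.88333313  109.16765891] [ 0.06109724  0.068833   11.94653293]
flask 250 [ 550.08047788 -373.36753872   74.25616285] [ 474.87561524 -416.77865854   66.13820589] [ 578.66806489 -344.85903586   79.62645538]
fing 67 [ 535.7751619  -431.78674875  145.61223649] [ 565.22491275 -311.59129993  171.78195396]
```

```bash
python3 -m crank '[[[0.95,0,0,2,0],[0.95,0,0,4,0],[0.95,0,0,6,0],[0.95,0,0,8,0],[0.95,0,0,10,0],[0.95,0,0,11.9,0],[0.95,0,0,11.9,0],[0.8,0,0,11.9,0],[0.6,0,0,11.9,0],[0.4,0,0,11.9,0]]]'; python3 -m crank '[[[0.4,0,0,0,0],[0.4,0,0,0,0],[0.4,0,0,0,0],[0.4,0,0,0,0],[0.4,0,0,0,0],[0.4,0,0,0,0],[0.4,0,0,0,0],[0.4,0,0,0,0],[0.4,0,0,0,0],[0.4,0,0,0,0]]]'; python3 -m crank '[[[0.4,0,0,-2.5,0],[0.4,0,0,-6,0],[0.4,0,0,-10,0],[0.4,0,0,-14,0],[0.4,0,0,-14,0],[0.4,0,0,-14,0],[0.4,0,0,-14,0],[0.4,0,0,-14,0],[0.4,0,0,-14,0],[0.4,0,0,-14,0]]]';python3 -c "
from h import *
c=bot.get_obs()['tool_pos'];print(c,delta([451.5,26.5,c[2]]))"
```

```text
time: 33.05
tool_pos: [554.7, -369.0, -10.2]
tcp_rot: [-3.14, 0.002, -3.04]
contact_force: [-0.2, 0.3, 0.3]
grip_width: 67.8
finger_force: 0.0
time: 34.05
tool_pos: [554.1, -368.6, -11.3]
tcp_rot: [-3.141, 0.001, -3.04]
contact_force: [-1.2, -0.4, 5.3]
grip_width: 49.7
finger_force: 30.0
time: 35.05
tool_pos: [553.6, -368.2, 127.1]
tcp_rot: [3.14, -0.001, -3.04]
contact_force: [-0.6, -0.6, -3.0]
grip_width: 49.7
finger_force: 30.0
[ 553.56220082 -368.15058684  127.14178898] [ 6.16884192 40.29391489  0.05998159]
```

```bash
python3 -m crank '[[[0.4,0.7,4.5,0,0],[0.4,1.4,9,0,0],[0.4,2.1,13.5,0,0],[0.4,2.8,18,0,0],[0.4,3.4,22.5,0,0],[0.4,4.1,27,0,0],[0.4,4.8,31.5,0,0],[0.4,5.5,36,0,0],[0.4,6.2,40.3,0,0],[0.4,6.2,40.3,0,0]]]'; python3 -m crank '[[[0.4,0,0,1,0],[0.4,0,0,2,0],[0.4,0,0,3,0],[0.4,0,0,3.5,0],[0.4,0,0,3.5,0],[0.4,0,0,3.5,0],[0.4,0,0,3.5,0],[0.4,0,0,3.5,0],[0.4,0,0,3.5,0],[0.4,0,0,3.5,0]]]';python3 -c "
from h import *
c=bot.get_obs()['tool_pos'];print(c,delta([451.5,26.3,54.9]))"
```

```text
time: 36.05
tool_pos: [449.4, 30.7, 128.3]
tcp_rot: [3.14, -0.001, -3.036]
contact_force: [-0.1, -1.1, -4.7]
grip_width: 49.6
finger_force: 30.0
time: 37.05
tool_pos: [451.6, 26.3, 93.4]
tcp_rot: [-3.142, 0.0, -3.04]
contact_force: [-0.0, -1.0, -4.2]
grip_width: 49.9
finger_force: 30.0
[451.58223382  26.30141024  93.40227429] [9.96023063e-03 7.84298128e-04 3.85022325e+00]
```

```bash
python3 -m crank '[[[0.4,0,0,0.6,0],[0.4,0,0,1.2,0],[0.4,0,0,1.8,0],[0.4,0,0,2.4,0],[0.4,0,0,3,0],[0.4,0,0,3.4,0],[0.4,0,0,3.6,0],[0.4,0,0,3.8,0],[0.4,0,0,3.9,0],[0.4,0,0,3.9,0]]]'
```

```text
time: 38.05
tool_pos: [451.6, 26.3, 54.6]
tcp_rot: [-3.142, 0.001, -3.04]
contact_force: [-2.9, 0.2, 1.0]
grip_width: 49.6
finger_force: 30.0
```

```bash
python3 -m crank '[[[0.4,0,0,0.1,0],[0.4,0,0,0.1,0],[0.6,0,0,0,0],[0.7,0,0,0,0],[0.75,0,0,0,0],[0.75,0,0,0,0],[0.75,0,0,0,0],[0.75,0,0,-4,0],[0.75,0,0,-8,0],[0.75,0,0,-12.5,0]]]'; python3 - <<'E'
from h import *
q,d=snap("side","s13"); P=cloud("side",d)
for z0,z1 in((134,150),(84,134)):
  m=(np.hypot(P[...,0]-451,P[...,1]-24)<40)&(P[...,2]>z0)&(P[...,2]<z1); k=P[m]; print(len(k),k.mean(0).round(1),np.ptp(k,axis=0).round())
print(bot.get_obs()["tool_pos"])
E
python3 -m crank '[[[0.75,0,5,0,0],[0.75,-0.1,10,0,0],[0.75,-0.1,15,0,0],[0.75,-0.2,20,0,0],[0.75,-0.2,24.9,0,0],[0.75,-0.2,24.9,0,0],[0.75,-0.2,24.9,2.5,0],[0.75,-0.2,24.9,5,0],[0.75,-0.2,24.9,7.5,0],[0.75,-0.2,24.9,8,0]]]';python3 -m crank '[[[0.7,0,0,0,0],[0.6,0,0,0,0],[0.4,0,0,0,0],[0.3,0,0,0,0],[0.2,0,0,0,0],[0.15,0,0,0,0],[0.1,0,0,0,0],[0.1,0,0,0,0],[0.1,0,0,0,0],[0.1,0,0,0,0]]]'
```

```text
time: 39.05
tool_pos: [450.7, 26.3, 180.0]
tcp_rot: [3.141, -0.002, -3.04]
contact_force: [0.5, 0.6, 0.1]
grip_width: 68.6
finger_force: 0.0
143 [449.9  21.1 140.2] [50. 48. 11.]
190 [447.9   6.5 107. ] [64. 54. 50.]
[454.92597146  25.97106435 187.58021015]
time: 40.1
tool_pos: [426.6, 272.9, 96.5]
tcp_rot: [-3.14, -0.005, -3.041]
contact_force: [-0.0, -0.5, 1.0]
grip_width: 68.8
finger_force: 0.0
time: 41.1
tool_pos: [428.4, 274.5, 99.5]
tcp_rot: [3.141, 0.001, -3.04]
contact_force: [-0.4, 1.4, 3.2]
grip_width: 23.4
finger_force: 30.0
```

Flask 2 is seated (top 140.2) and the crank is gripped. Two more turns.

```bash
python3 -m crank '[[[0.1,-0.18,1.4,0,0],[0.1,-0.78,2.67,0,0],[0.1,-1.74,3.7,0,0],[0.1,-2.97,4.38,0,0],[0.1,-4.36,4.64,0,0],[0.1,-5.75,4.46,0,0],[0.1,-7.03,3.86,0,0],[0.1,-8.05,2.9,0,0],[0.1,-8.73,1.67,0,0],[0.1,-9,0.28,0,0]]]'; python3 -m crank '[[[0.1,0.18,-1.4,0,0],[0.1,0.78,-2.67,0,0],[0.1,1.74,-3.7,0,0],[0.1,2.97,-4.38,0,0],[0.1,4.36,-4.64,0,0],[0.1,5.75,-4.46,0,0],[0.1,7.03,-3.86,0,0],[0.1,8.05,-2.9,0,0],[0.1,8.73,-1.67,0,0],[0.1,9,-0.28,0,0]]]'; python3 -m crank '[[[0.1,-0.18,1.4,0,0],[0.1,-0.78,2.67,0,0],[0.1,-1.74,3.7,0,0],[0.1,-2.97,4.38,0,0],[0.1,-4.36,4.64,0,0],[0.1,-5.75,4.46,0,0],[0.1,-7.03,3.86,0,0],[0.1,-8.05,2.9,0,0],[0.1,-8.73,1.67,0,0],[0.1,-9,0.28,0,0]]]';  python3 -m crank '[[[0.1,0.18,-1.4,0,0],[0.1,0.78,-2.67,0,0],[0.1,1.74,-3.7,0,0],[0.1,2.97,-4.38,0,0],[0.1,4.36,-4.64,0,0],[0.1,5.75,-4.46,0,0],[0.1,7.03,-3.86,0,0],[0.1,8.05,-2.9,0,0],[0.1,8.73,-1.67,0,0],[0.1,9,-0.28,0,0]]]';  python3 -m crank '[[[0.1,0,0,0,0],[0.1,0,0,0,0],[0.3,0,0,0,0],[0.5,0,0,0,0],[0.7,0,0,0,0],[0.7,0,0,0,0],[0.7,0,0,-3,0],[0.7,0,0,-7,0],[0.3,0,0,-11,0],[0.1,0,-3,-11,0]]]'; python3 - <<'E'
from h import *
q,e=snap("side","s14"); p,d=snap("top","t14")
T=table("top","t14"); print(T); a=np.array([t[1:3] for t in T])-[545.4,35.7]; print((np.degrees(np.arctan2(a[:,1],a[:,0]))%60).round(2),np.hypot(*a.T).round(1))
for n,D in(("side",e),("top",d)):
    P=cloud(n,D); m=((P[...,2]>130)&(P[...,2]<150)&(np.hypot(P[...,0]-545,P[...,1]-36)<140)).astype(np.uint8)
    k,lab,st,cen=cv2.connectedComponentsWithStats(m)
    for i in range(1,k):
        if st[i,4]>40: print(n,"loaded",st[i,4],P[lab==i].mean(0).round(1))
c=bot.get_obs()["tool_pos"]; print(c,delta([550,-141,170]))
E
```

```text
time: 42.1
tool_pos: [517.9, 286.0, 99.4]
tcp_rot: [3.141, -0.0, -3.04]
contact_force: [-6.8, 3.7, 7.6]
grip_width: 23.4
finger_force: 30.0
time: 43.1
tool_pos: [428.2, 274.5, 99.5]
tcp_rot: [-3.141, 0.001, -3.04]
contact_force: [8.5, -2.3, -0.4]
grip_width: 23.6
finger_force: 30.0
time: 44.1
tool_pos: [517.5, 288.0, 99.4]
tcp_rot: [3.139, -0.0, -3.04]
contact_force: [-3.8, 2.9, 8.1]
grip_width: 23.4
finger_force: 30.0
time: 45.1
tool_pos: [428.2, 275.2, 99.5]
tcp_rot: [-3.141, 0.001, -3.04]
contact_force: [9.2, -3.0, 0.6]
grip_width: 23.4
finger_force: 30.0
time: 46.1
tool_pos: [433.7, 247.0, 214.4]
tcp_rot: [3.138, 0.01, -3.038]
contact_force: [1.2, -0.4, 0.8]
grip_width: 52.3
finger_force: 0.0
[('D', np.float64(639.9), np.float64(44.9), np.int32(341)), ('D', np.float64(601.1), np.float64(-41.0), np.int32(345)), ('D', np.float64(506.1), np.float64(-50.7), np.int32(354)), ('D', np.float64(451.0), np.float64(26.5), np.int32(361))]
[5.56 5.99 5.54 5.57] [94.9 94.8 94.9 94.8]
side loaded 127 [580.3 116.1 139.4]
side loaded 139 [487.1 104.8 139.7]
top loaded 263 [584.5 122.1 140.9]
top loaded 274 [491.3 111.  140.9]
[431.78894376 242.50713668 210.26872906] [ -7.94421271 -39.33368127   4.05986259]
```

Both flasks are in yellow and pocket 2, and an empty pocket is at the pointer (5.6°). Now lock the clamp from the +x side.

```bash
python3 -m crank '[[[0,-0.9,-4.4,0,0],[0,-1.9,-8.8,0,0],[0,-2.8,-13.2,0,0],[0,-3.7,-17.6,0,0],[0,-4.7,-22,0,0],[0,-5.6,-26.4,0,0],[0,-6.5,-30.8,0,0],[0,-7.5,-35.2,0,0],[0,-8.4,-39.4,0,0],[0,-8.4,-39.4,0,0]]]'; python3 -m crank '[[[0,0,0,4,0],[0,0,0,8,0],[0,0,0,12,0],[0,0,0,15.6,0],[0,0,0,15.6,0],[0,1,0,15.6,0],[0,2,0,15.6,0],[0,3,0,15.6,0],[0,4,0,15.6,0],[0,5,0,15.6,0]]]';  python3 -m crank '[[[0,0.7,0,0,0],[0,1.4,0,0,0],[0,2.1,0,0,0],[0,2.8,0,0,0],[0,3.5,0,0,0],[0,4,0,0,0],[0,4.4,0,0,0],[0,4.6,0,0,0],[0,4.7,0,0,0],[0,4.7,0,0,0]]]'; python3 -c "
from h import *
q,d=snap('side','s15'); P=cloud('side',d); m=(np.abs(P[...,0]-470)<75)&(np.abs(P[...,1]+150)<30)&(P[...,2]>95)&(P[...,2]<125); k=P[m]; print(len(k),k.min(0),k.max(0),bot.get_obs()['tool_pos'])"
```

```text
time: 47.2
tool_pos: [555.2, -143.6, 207.5]
tcp_rot: [-3.141, -0.002, -3.046]
contact_force: [0.3, 0.3, 0.5]
grip_width: 0.1
finger_force: 0.0
time: 48.2
tool_pos: [504.6, -144.5, 54.4]
tcp_rot: [-3.141, 0.002, -3.041]
contact_force: [1.4, 0.9, 1.5]
grip_width: 0.4
finger_force: 0.6
time: 49.2
tool_pos: [458.4, -148.9, 53.2]
tcp_rot: [3.142, 0.0, -3.04]
contact_force: [1.7, 1.2, -1.0]
grip_width: 0.3
finger_force: 0.5
82 [ 421.25691762 -169.46061993   95.25967422] [ 454.92097785 -137.34366173  120.68314531] [ 458.35743421 -148.92556415   53.21136247]
```

```bash
python3 -m crank '[[[0,0.2,0,0,0],[0,0.3,0,0,0],[0,0.3,0,0,0],[0,0.3,0,0,0],[0,-0.5,0,0,0],[0,-2.5,0,0,0],[0,-2.5,0,-3,0],[0,-2.5,0,-7,0],[0,-2.5,0,-11,0],[0,-2.5,0,-14,0]]]'; python3 - <<'E'
from h import *
for f in("s16","t16"): snap({"s":"side","t":"top"}[f[0]],f)
for f in("side0","s16"):
    P=cloud("side",np.load(f"pics/{f}.npy")); m=(np.abs(P[...,0]-470)<75)&(np.abs(P[...,1]+150)<30)&(P[...,2]>95)&(P[...,2]<125); k=P[m]; print(f,len(k),k.mean(0))
q=cv2.imread("pics/s16.png"); cv2.imwrite("pics/c12.png",cv2.resize(q[130:330,180:400],(660,600)))
o=bot.get_obs(); print(o["tool_pos"],o["contact_force"])
E
```

```text
time: 50.25
tool_pos: [483.3, -146.6, 195.7]
tcp_rot: [-3.14, 0.001, -3.04]
contact_force: [0.9, -1.0, 0.4]
grip_width: 0.5
finger_force: 0.0
side0 59 [ 431.51479815 -157.09465801  110.35827664]
s16 59 [ 431.6404747  -156.76109264  109.96753911]
[ 485.14434982 -147.50425398  197.58478329] [-0.54948251 -0.58383425  0.00478075]
```

View pics/c12.png

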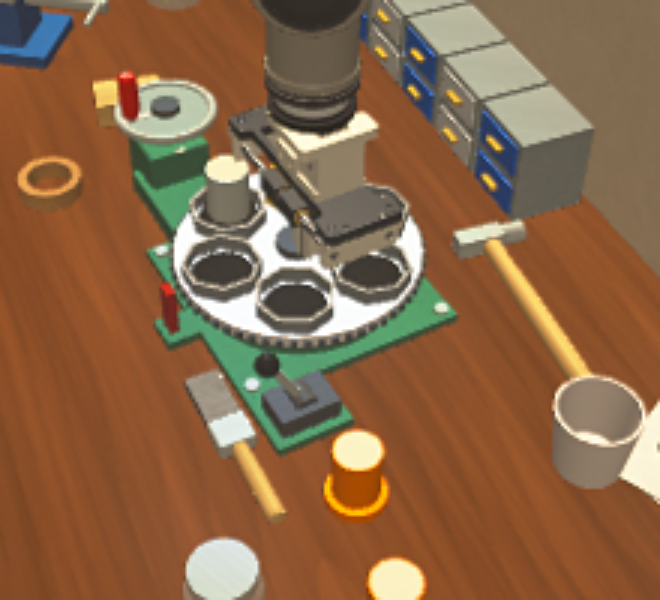

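The clamp ball at crop (267,364) is back exactly where it was when locked. The empty pocket at (222,268) is beside the red pointer, flasks are in place and the robot is clear. Hand in.

```bash
python3 -c "
from plant import bot
print(bot.close_job())"
```

```text
the job is handed in; nothing more can be done
None
```

Job handed in at about 50 s robot time; the hand-in returned no verdict. By camera, the two flasks on the bench stand upright in the yellow pocket and the next one, an empty pocket is at the pointer, and the clamp is locked.

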